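# Load the bench incubator and start its programme

### The job

Put every red sample rack that stands on the bench into the little bench incubator: press its blue push-to-open door in by the white dot so that the catch pops it ajar, swing the door wide open, pull the tray right out by its orange fin and stand each rack upright in its own cell of the tray. Then push the tray fully home, swing the door shut, and finally turn the black dial on the roof until its pointer clicks at the green dot, leaving the other things on the bench where they are.

Things in the scene. Friction and masses are not known exactly. Their poses are not given: they have to be found in the camera images.
- incubator: White bench incubator 240 wide (y) x 270 deep (x) x 128 mm high, fixed. Origin on the bench under the middle of its front face; own x points into it, away from the robot, y to the left as the robot sees it, z up. 'Local' below means this frame, mm. Opening 174 wide, local z 14 to 112, for the tray; roof and side walls start at local x 0.
- door (a joint): Blue door, upright hinge on its right, rad: 0 shut, grows as the left edge swings out to the robot, stop 1.75; pressed in is negative, stop -0.035. No handle. Press it below -0.022 (1 to 5 N), let go, and the catch throws it ajar to 0.2 to 0.5. The catch works once only. The stiff hinge (0.04 N m) keeps the door where it is left, so also shut when pushed shut.
- door_hinge (a point): on the door's hinge line at its top edge (local 0, -110, 122 mm); axes turn with the door: y along it from hinge to free edge, -x the outward normal of its outer face, z up. The door is a hollow shell 215 mm wide (y), 102 mm high; its outer face is 56 mm out (x = -56), its panel 8 mm thick.
- door_rim (a point): top inner corner of the door's free edge. Lips run back from the panel along the free edge (25 mm thick) and the top (6 mm); the lips' rims lie 6 mm out from the hinge line (x = -6 in the axes of door_hinge). When ajar, shut fingers can come down from above between this rim and the incubator's front and swing the door. The catch is a steel lever in the left side wall.
- door_dot (a point): white dot 26 mm across on the door's outer face, the place to press; 180 mm from the hinge line along the door, local z 92 mm
- tray (a joint): aluminium tray in the incubator, m drawn out towards the robot (0 home, stop 0.192); about 3 N of friction, stays where it is left but can be knocked along. Draw it only with the door open beyond 1.3 rad.
- tray_mid (a point): middle of the tray's floor (local z 26; local x 94 mm when home), axes as the incubator. Inside 170 (x) x 154 mm (y); side and back walls 22 mm above the floor, front plate 59 mm. Ribs 3 mm thick, 10 mm high along both middle lines make 2 x 2 cells of about 83 x 75 mm, centres at (+-43, +-39) mm from here.
- tray_pull (a point): grip point in the tray's orange pull fin, an upright plate 10 mm thick (local y), 40 mm long (local x, this point at its middle), from 43 mm below this point to 17 mm above it. Local x -20 mm when home, z 93 mm.
- rack1_grip (a point): grip point in the handle of a red sample rack (absent: None), over its centre, 56 mm above its underside. Base 64 (own x) x 46 (y) x 34 mm high; on its middle line a handle plate 54 long (x), 10 thick (y), from 34 to 68 mm high, topped by a bead 16 mm thick up to 78 mm. 0.15 to 0.31 kg. Own z is up when upright.
- rack2_grip (a point): grip point in the handle of a red sample rack (absent: None), over its centre, 56 mm above its underside. Base 64 (own x) x 46 (y) x 34 mm high; on its middle line a handle plate 54 long (x), 10 thick (y), from 34 to 68 mm high, topped by a bead 16 mm thick up to 78 mm. 0.15 to 0.31 kg. Own z is up when upright.
- rack3_grip (a point): grip point in the handle of a red sample rack (absent: None), over its centre, 56 mm above its underside. Base 64 (own x) x 46 (y) x 34 mm high; on its middle line a handle plate 54 long (x), 10 thick (y), from 34 to 68 mm high, topped by a bead 16 mm thick up to 78 mm. 0.15 to 0.31 kg. Own z is up when upright.
- rack4_grip (a point): grip point in the handle of a red sample rack (absent: None), over its centre, 56 mm above its underside. Base 64 (own x) x 46 (y) x 34 mm high; on its middle line a handle plate 54 long (x), 10 thick (y), from 34 to 68 mm high, topped by a bead 16 mm thick up to 78 mm. 0.15 to 0.31 kg. Own z is up when upright.
- dial (a joint): black selector dial on the roof, upright axis, rad: starts at 0, grows clockwise as seen from above; clicks at 0, 0.6, 1.2, 1.8 and 2.4 (about 0.05 N m to leave one), and falls into the nearest click when let go
- dial_grip (a point): on the dial's axis (local 46, 30, 163 mm), at gripping height of its grip bar, which is 58 mm long, 14 mm thick, from 142 to 174 mm local z on a round skirt of radius 28 mm. This point's x axis points along the bar to the end with the white pointer line.
- dial_tip (a point): where the pointer points: 48 mm from the dial's axis in the pointer's direction, just above the roof; at dial = 0 that direction is 1.2 rad anticlockwise from local +x
- green_mark: GREEN dot, 15 mm across, 3 mm high, on the roof 48 mm from the dial's axis, at one of the clicks 0.6, 1.2, 1.8 or 2.4 (it varies; white dots mark the others): the wanted setting. Origin at its centre, underneath.
- white_mark1: white dot, 15 mm across, beside another click of the dial; origin at its centre, underneath
- white_mark2: white dot, 15 mm across, beside another click of the dial; origin at its centre, underneath
- white_mark3: white dot, 15 mm across, beside another click of the dial; origin at its centre, underneath
- jar: amber jar with a black cap, 56 mm across, 75 mm high, bystander, origin under its centre
- tipbox: blue and clear pipette tip box 70 x 50 x 52 mm high, bystander, origin under its centre

How it is judged (in metres and radians):
On the way, in this order (a step that is already met when the one before it is completed fails the run):
1. the door is pressed in (value of joint door below -0.02 rad), for 0.05 s.
2. the catch has popped the door ajar, nothing holding it (value of joint door above 0.12 rad and contact force between the fingers and door below 0.5 N), for 0.1 s.
3. the door is swung wide open (value of joint door above 1.35 rad), for 0.2 s.
4. the tray is drawn right out (value of joint tray above 0.15 m), for 0.2 s.
5. every rack stands in the tray, let go (x of rack1_grip in the frame of tray_mid between -0.075 and 0.075 m and y of rack1_grip in the frame of tray_mid between -0.07 and 0.07 m and z of rack1_grip in the frame of tray_mid between 0.05 and 0.062 m and angle between each of rack1_grip, rack2_grip, rack3_grip, rack4_grip's own z axis and vertical below 0.12 rad and x of rack2_grip in the frame of tray_mid between -0.075 and 0.075 m and y of rack2_grip in the frame of tray_mid between -0.07 and 0.07 m and z of rack2_grip in the frame of tray_mid between 0.05 and 0.062 m and x of rack3_grip in the frame of tray_mid between -0.075 and 0.075 m and y of rack3_grip in the frame of tray_mid between -0.07 and 0.07 m and z of rack3_grip in the frame of tray_mid between 0.05 and 0.062 m and x of rack4_grip in the frame of tray_mid between -0.075 and 0.075 m and y of rack4_grip in the frame of tray_mid between -0.07 and 0.07 m and z of rack4_grip in the frame of tray_mid between 0.05 and 0.062 m and contact force between the fingers and rack1 below 0.5 N and contact force between the fingers and rack2 below 0.5 N and contact force between the fingers and rack3 below 0.5 N and contact force between the fingers and rack4 below 0.5 N), for 0.3 s.
6. the tray is pushed home with the racks in it (value of joint tray below 0.012 m and x of rack1_grip in the frame of tray_mid between -0.075 and 0.075 m and y of rack1_grip in the frame of tray_mid between -0.07 and 0.07 m and z of rack1_grip in the frame of tray_mid between 0.05 and 0.062 m and angle between each of rack1_grip, rack2_grip, rack3_grip, rack4_grip's own z axis and vertical below 0.12 rad and x of rack2_grip in the frame of tray_mid between -0.075 and 0.075 m and y of rack2_grip in the frame of tray_mid between -0.07 and 0.07 m and z of rack2_grip in the frame of tray_mid between 0.05 and 0.062 m and x of rack3_grip in the frame of tray_mid between -0.075 and 0.075 m and y of rack3_grip in the frame of tray_mid between -0.07 and 0.07 m and z of rack3_grip in the frame of tray_mid between 0.05 and 0.062 m and x of rack4_grip in the frame of tray_mid between -0.075 and 0.075 m and y of rack4_grip in the frame of tray_mid between -0.07 and 0.07 m and z of rack4_grip in the frame of tray_mid between 0.05 and 0.062 m), for 0.2 s.
7. the door is shut (value of joint door below 0.06 rad and value of joint tray below 0.012 m), for 0.2 s.
8. the dial points at the green dot (horizontal distance between dial_tip and green_mark below 0.009 m), for 0.3 s.
At the end, for the whole second after the job is handed in: Every rack present stands upright (within 0.12 rad) on the tray's floor (within 6 mm), in the tray; the tray is home within 12 mm; the door is shut within 0.06 rad; the dial's pointer is within 9 mm of the middle of the green dot; all at rest (all of step 7 and x of rack1_grip in the frame of tray_mid between -0.075 and 0.075 m and y of rack1_grip in the frame of tray_mid between -0.07 and 0.07 m and z of rack1_grip in the frame of tray_mid between 0.05 and 0.062 m and angle between each of rack1_grip, rack2_grip, rack3_grip, rack4_grip's own z axis and vertical below 0.12 rad and x of rack2_grip in the frame of tray_mid between -0.075 and 0.075 m and y of rack2_grip in the frame of tray_mid between -0.07 and 0.07 m and z of rack2_grip in the frame of tray_mid between 0.05 and 0.062 m and x of rack3_grip in the frame of tray_mid between -0.075 and 0.075 m and y of rack3_grip in the frame of tray_mid between -0.07 and 0.07 m and z of rack3_grip in the frame of tray_mid between 0.05 and 0.062 m and x of rack4_grip in the frame of tray_mid between -0.075 and 0.075 m and y of rack4_grip in the frame of tray_mid between -0.07 and 0.07 m and z of rack4_grip in the frame of tray_mid between 0.05 and 0.062 m and horizontal distance between dial_tip and green_mark below 0.009 m and velocity of joint dial below 0.1 rad/s); the robot touches nothing.
It fails at once if the tray is driven into a door that is not open (value of joint tray above 0.03 m and value of joint door below 1.1 rad).
It fails at once if the jar is pushed away by more than 50 mm or knocked over (distance of jar from where it was at the start of the episode above 0.05 m or angle between jar's own z axis and vertical above 0.6 rad).
It fails at once if the tipbox is pushed away by more than 50 mm or knocked over (distance of tipbox from where it was at the start of the episode above 0.05 m or angle between tipbox's own z axis and vertical above 0.6 rad).
Of rack1, rack2, rack3, rack4 only 2 to 4 are there at a start; the rules pass over those that are not, and their reading is None.
At some moment in a run one of rack1, rack2, rack3, rack4 may be knocked a few centimetres aside while the robot is not near it.
Once in a run the grip may slacken for a moment while it holds something.
It also fails if it takes over 210 s, if anything falls off the work surface, if the arm or the gripper's body presses on something with over 40 N, if the wrist force passes 120 N, or if a joint passes its speed limit or range.

### The arm

A 7-joint arm with a two-finger parallel gripper is mounted at the origin on the work surface. World frame = base frame: x ahead of the robot, y to its left, z up, the work surface at z = 0. Lengths are in m, angles in degrees, forces in N, time in s.
With the tool pointing down it reaches from about 0.4 to 0.925 m from the base axis. Payload 4.1 kg.
Tool frame: the origin (TCP) lies at the very end of the fingers, on their centre line; the grasp point (between the pads) lies 19 mm behind it; z points along the fingers, y is the line along which they close (so a half turn about z gives the same grasp; the last joint's range is limited). The gripper opens to 85 mm and grips with 20 to 120 N. Pads are 22 mm wide; open, the fingers measure 114 mm over their backs; the gripper's body (76 mm by 85 mm) begins 54 mm behind the grasp point. The pads swing forward as they close: fully open they stand 13 mm farther back than shut.
Start: joints at [66.234, 22.827, 2.584, 88.041, -1.071, 69.15, -2.905], TCP at [0.202, -0.618, 0.231] pointing down, gripper open.
Joint ranges: [-161.44, 161.44], [-28.35, 127.94], [-78.24, 83.42], [0, 140.83], [-78.03, 258.03], [13.02, 114.36], [-168.23, 168.23]. Speed limits (degrees/s): [147.25, 147.25, 180, 180, 180, 180, 180].

### API

Orientations are given as a 3x3 rotation matrix whose columns are the frame's x, y, z axes.
In Python, from workcell import observe, grab_frame, get_calibration, hand_in, spot_in gives the robot as it stands.
- The arm moves only by the tool jog_arm, never from a script. Its argument "rows" is a list of rows, each a list of 3 entries, a list of its own where there are three numbers: the shift along the tool's x, y, z in m, then the turn, a rotation vector about the tool's x, y, z in rad, then the closure in counts, from 0 (fully open) to 255 (shut). A call has 1 to 5 rows; each row is the pose to reach, as a shift and turn from the pose commanded when the call began, along the tool's axes at that moment; what a row does not reach only later rows make up. A row lasts 1/8 s, in which the tool goes at most 62.5 mm and 10.7 degrees, less where a joint would pass 70% of its speed; a pose out of reach is approached as far as the arm can. A call with a gripper value outside its range is refused whole. The fingers move at their own pace and stop on an object; "grip_force" is the grip in N (left out, the last holds). Time passes only in rows, so rows that repeat a pose let the fingers close. It gives the time, the measured TCP pose, the force, the opening and the grip force at its end, in the units of the state.
- observe(): the state, without advancing time (a new reading comes with each control period).
- grab_frame(name): name is "side" or "top" or "wrist"; returns the picture (384x512x3 uint8, blue, green, red); there is no depth.
- get_calibration(name): a dict with "K" (3x3 intrinsics, pixels), "distortion" ([k1, k2, p1, p2, k3] as OpenCV has them; the pictures are not rectified), "world_from_camera" (4x4, takes a point from camera to world coordinates). Camera axes: x right, y down, z forward; pixel columns grow to the right and rows downward; lengths in m; the calibration is good to about 2 mm. A picture is of the moment at which its call begins: read the wrist's pose just before it. get_calibration takes no time and is no camera call; for the wrist camera it gives the pose at the moment of the call.
- hand_in(): hands the job in; it is judged then, once.
Trained networks look in the newest picture that a camera, given by its name, has taken for a name from the list of things; names that differ only in an ending like _2 or _b are one class to them, and where a whole thing is asked for, a point or a joint stands for the part that bears it (a point fixed in the world has none). Each returns a list of dicts, best first, with "p" (0 to 1); they miss things now and then, are a little off and sometimes report something else, mostly with a low value. They report only what shows in the picture. A call takes as long as a camera call.
- spot_in(camera, target): "box" ([centre column, centre row, width, height] in pixels, round what is visible of it).
The state is a dict: "time": time; "joint_positions": joint angles; "joint_vel": joint speeds; "joint_torque": joint torques, N m; "ee_pos": TCP position; "eef_rot": TCP orientation; "force": force on the tool from outside, world axes, zero at the start; "wrist_torque": the same for the moment, N m; "grip_width": opening from 0.0 (shut) to 1.0 (fully open); "grip_force": force on a finger pad.
Only numpy, scipy, OpenCV 4.12 (cv2) and the standard library are available. Lean on these libraries where they do the work, as an engineer would, in place of code of your own. Each camera call takes 0.05 s, during which the arm holds its last target. There are 200 camera calls.

## Working session

There is one attempt and no reset: what is moved stays moved. The work goes in short steps, Python scripts to look and compute and a tool call to move; the robot and the scene stay as the last step left them, time stands still between calls to the robot, and variables do not carry over. Pictures are saved under pics/ and viewed, at most 19 in all, crops included, and the job is handed in when it is done.

Besides the shell and the picture viewer there is one more tool, called as a command line: name --argument value ..., lists and objects as JSON in quotes. jog_arm: Moves the arm, as the interface text tells. Its arguments: {"type":"object","properties":{"rows":{"type":"array"},"grip_force":{"type":"number"}},"required":["rows"]}

```bash
ls; mkdir -p pics; python3 - <<'E'
from workcell import *
import cv2,numpy as np
np.set_printoptions(precision=4,suppress=True)
s=observe()
for k,v in s.items(): print(k,np.array(v))
ims=[]
for n in ["side","top"]:
    im=grab_frame(n); cv2.imwrite(f"pics/{n}0.png",im)
    c=get_calibration(n); print(n,np.array(c["K"]),c["distortion"]); print(np.array(c["world_from_camera"]))
    for t in ["incubator","door_dot","rack1_grip","dial_grip","green_mark","tray_pull","jar","tipbox","door_hinge"]:
        print(n,t,[(np.round(d["box"],1).tolist(),round(d["p"],2)) for d in spot_in(n,t)][:6])
E
```

```text
pics
time 0.0
joint_positions [66.2337 22.8723  2.58   88.1156 -1.0712 69.1474 -2.905 ]
joint_vel [ 0.051   0.028  -0.1079 -0.0267  0.0502 -0.1054  0.0133]
joint_torque [  0.0001 -47.5123   1.3649 -25.4221   0.0116   0.0095   0.    ]
ee_pos [ 0.2017 -0.6172  0.2302]
eef_rot [[ 0.9505  0.3107 -0.0007]
 [ 0.3107 -0.9505  0.0018]
 [-0.0001 -0.0019 -1.    ]]
force [ 0.3052 -0.0376 -0.5726]
wrist_torque [-0.0392  0.0113  0.0022]
grip_force 0.0
grip_width 0.9990855047653402
side [[469.136    0.     267.8909]
 [  0.     469.136  182.9658]
 [  0.       0.       1.    ]] [-0.0764  0.      0.      0.      0.    ]
[[ 0.9984 -0.0413  0.0375  0.5421]
 [-0.0545 -0.5804  0.8125 -0.9477]
 [-0.0118 -0.8133 -0.5817  0.8385]
 [ 0.      0.      0.      1.    ]]
side incubator [([350.1, 254.0, 157.5, 117.4], 0.81)]
side door_dot [([288.8, 255.3, 34.9, 95.8], 0.63), ([317.6, 213.3, 24.1, 22.3], 0.25)]
side rack1_grip [([288.4, 254.8, 30.4, 97.7], 0.54)]
side dial_grip [([316.7, 212.3, 25.4, 25.5], 0.7)]
side green_mark []
side tray_pull [([298.1, 245.7, 8.6, 37.3], 0.41)]
side jar [([261.5, 186.1, 21.6, 3
[... 396 characters left out ...]
0.1449 -0.9664  0.2126  0.4007]
 [-0.9894  0.142  -0.0285  0.0877]
 [-0.0026 -0.2144 -0.9767  0.9785]
 [ 0.      0.      0.      1.    ]]
top incubator [([333.2, 121.9, 121.2, 142.8], 0.88), ([138.6, 265.1, 24.3, 29.9], 0.58)]
top door_dot [([344.4, 170.2, 97.8, 43.7], 0.75)]
top rack1_grip [([333.0, 138.1, 29.6, 24.5], 0.55)]
top dial_grip [([330.8, 138.7, 27.9, 22.4], 0.58), ([226.4, 209.4, 19.5, 28.6], 0.48), ([347.0, 170.4, 95.8, 43.5], 0.33)]
top green_mark []
top tray_pull [([347.7, 155.4, 31.6, 8.8], 0.48)]
top jar [([228.1, 210.8, 22.1, 30.7], 0.74)]
top tipbox [([187.3, 262.6, 22.0, 27.7], 0.86)]
top door_hinge [([345.2, 167.6, 97.8, 46.1], 0.84), ([235.2, 252.0, 26.0, 27.4], 0.17)]
```

```bash
python3 - <<'E'
import cv2
a=cv2.imread("pics/top0.png"); cv2.imwrite("pics/top0c.png",cv2.resize(a[40:330,90:440],None,fx=2.0,fy=2.0,interpolation=cv2.INTER_CUBIC))
b=cv2.imread("pics/side0.png"); cv2.imwrite("pics/side0c.png",cv2.resize(b[100:340,130:450],None,fx=2.4,fy=2.4,interpolation=cv2.INTER_CUBIC))
E
```

```text
(no output)
```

View pics/top0c.png

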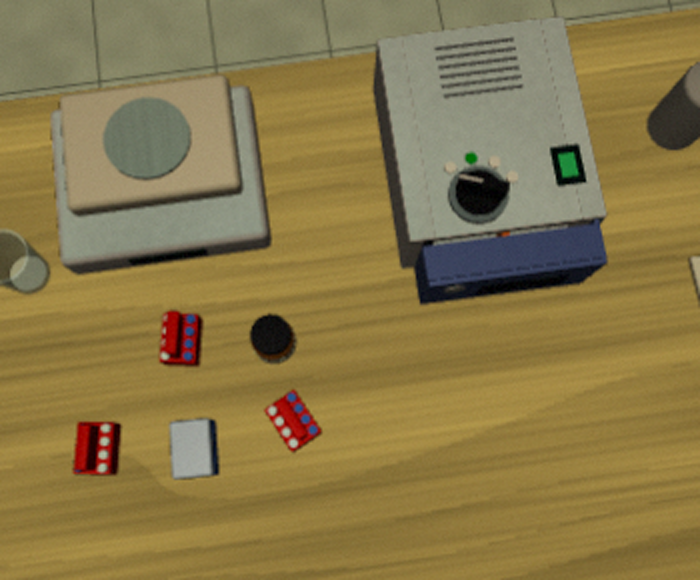

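View pics/side0c.png

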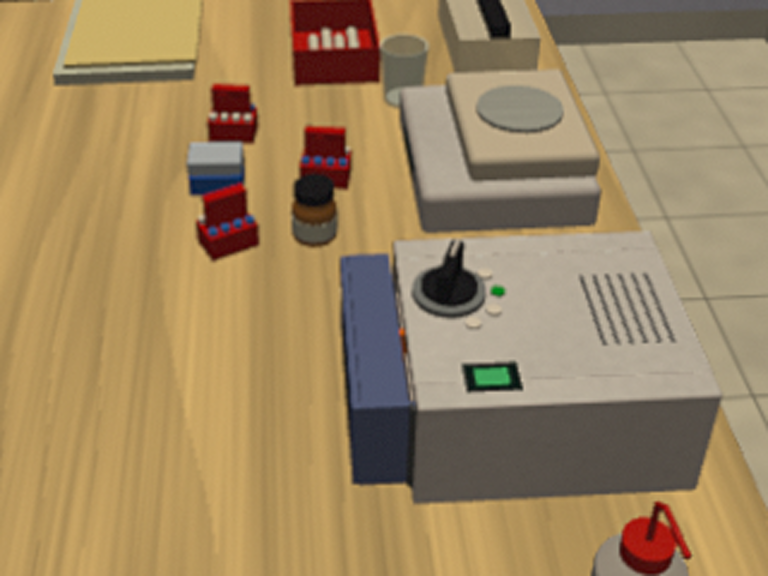

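The top view shows three racks, at full-image pixels of about (180,209), (138,264) and (236,250). The jar is at (227,209) and the tip box at (187,262). The green dot is the second from the left, which is click 1.2. Next I'll measure poses.

```bash
cat > h.py <<'E'
from workcell import *
import cv2,numpy as np
from scipy.optimize import least_squares,minimize
from scipy.spatial.transform import Rotation as R
np.set_printoptions(precision=4,suppress=True)
def cal(n):
    c=get_calibration(n); return np.array(c["K"]),np.array(c["distortion"]),np.array(c["world_from_camera"])
def proj(P,c):
    K,d,T=c; Ti=np.linalg.inv(T)
    return cv2.projectPoints(np.atleast_2d(P).astype(float),cv2.Rodrigues(Ti[:3,:3])[0],Ti[:3,3],K,d)[0][:,0]
def onplane(uv,z,c):
    K,d,T=c; q=cv2.undistortPoints(np.array(uv,float).reshape(-1,1,2),K,d)[:,0]
    r=np.c_[q,np.ones(len(q))]@T[:3,:3].T
    return T[:3,3]+r*((z-T[2,3])/r[:,2])[:,None]
def w(p,L):  # local->world, p=(x,y,yaw)
    L=np.atleast_2d(np.array(L,float)); c,s=np.cos(p[2]),np.sin(p[2])
    return np.c_[p[0]+c*L[:,0]-s*L[:,1],p[1]+s*L[:,0]+c*L[:,1],L[:,2]]
def redmask(im):
    h=cv2.cvtColor(im,cv2.COLOR_BGR2HSV)
    m=((h[...,0]<8)|(h[...,0]>172))&(h[...,1]>150)&(h[...,2]>50)
    return m.astype(np.uint8)*255
BOX=lambda x,y,z0,z1:np.array([[i*x/2,j*y/2,k] for i in(-1,1) for j in(-1,1) for k in(z0,z1)])
RACK=[BOX(.064,.046,0,.034),BOX(.054,.010,.034,.068),BOX(.054,.016,.068,.078)]
def fitrack(views,p0,z0=0.):
    """views: list of (image,cal). silhouette fit at 4x"""
    tg=[];S=4
    for im,c in views:
        u=proj(w(p0,[[0,0,.04+z0]]),c)[0]; hw=int(max(np.ptp(proj(w(p0,BOX(.12,.12,z0,z0+.08)),c),axis=0))/2)
        x0,y0=np.maximum((u-hw).astype(int),0); sub=im[y0:y0+2*hw,x0:x0+2*hw]
        m=redmask(cv2.resize(sub,None,fx=S,fy=S,interpolation=cv2.INTER_CUBIC))
        m=cv2.morphologyEx(m,cv2.MORPH_CLOSE,np.ones((17,17)))
        tg.append((m,np.array([x0,y0]),c))
    def cost(p):
        f=0
        for m,o,c in tg:
            r=np.zeros_like(m)
            for b in RACK:
                q=(proj(w(p,b+[0,0,z0]),c)-o+.5)*S-.5
                cv2.fillConvexPoly(r,cv2.convexHull(np.round(q*16).astype(np.int32)),255,shift=4)
            f+=1-(r&m).astype(bool).sum()/max(1,(r|m).astype(bool).sum())
        return f/len(tg)
    best=None
    for a in np.arange(0,np.pi,np.pi/8):
        p=np.array([p0[0],p0[1],a])
        for _ in range(2):
            o=minimize(cost,p,method="Nelder-Mead",options=dict(initial_simplex=p+np.array([[0,0,0],[.012,0,0],[0,.012,0],[0,0,.3]]),xatol=1e-4,fatol=1e-4)); p=o.x
        if best is None or o.fun<best[1]: best=(p,o.fun)
    return best
def report():
    s=observe(); r=np.array(s["eef_rot"]); print("t",s["time"],"pos",np.array(s["ee_pos"]),"yawx",np.degrees(np.arctan2(r[1,0],r[0,0])),"grip",s["grip_width"],s["grip_force"],"F",np.array(s["force"])); return s
E
cat > fit0.py <<'E'
from h import *
T=cv2.imread("pics/top0.png");Sd=cv2.imread("pics/side0.png");ct,cs=cal("top"),cal("side")
def sub(im,uv,green=False):
    x,y=np.round(uv).astype(int); s=im[y-4:y+5,x-5:x+6].astype(float)
    v=(s[...,1]-s[...,2]) if green else s.min(2)
    v=np.clip(v-np.percentile(v,60),0,None); g=np.mgrid[y-4:y+5,x-5:x+6]
    return [(v*g[1]).sum()/v.sum(),(v*g[0]).sum()/v.sum()]
tp=lambda a:np.array(a)/2.0+[90-.25,40-.25]
sp=lambda a:np.array(a)/2.4+[130-.3,100-.3]
D=[[46+48*np.cos(a),30+48*np.sin(a),131] for a in(.6,0,-.6,-1.2)]
C=[[270,120,128],[270,-120,128],[0,-120,128]]
L=np.array(D+C)/1000
ut=[sub(T,tp(q),i==1) for i,q in enumerate([(450,168),(472,158),(494,162),(513,176)])]+[tp(q) for q in [(378,41),(567,18),(605,217)]]
us=[sub(Sd,sp(q),i==1) for i,q in enumerate([(486,274),(497,291),(493,311),(473,323)])]+[sp(q) for q in [(650,236),(718,395),(415,403)]]
res=lambda p,V:np.concatenate([((proj(w(p,L),c)-u)*sc).ravel() for u,c,sc in V])
for V in ([(ut,ct,2.4)],[(us,cs,2.0)],[(ut,ct,2.4),(us,cs,2.0)]):
    o=least_squares(res,[.75,-.1,0],args=(V,),loss="soft_l1"); print(o.x,np.degrees(o.x[2]),o.fun.reshape(-1,2).round(1).tolist())
p=o.x; np.save("inc.npy",p)
for n,q in dict(dial=(.046,.030,.163),dot=(-.056,.07,.092),hinge=(0,-.11,.122),fin=(-.02,0,.093),finout=(-.212,0,.093)).items(): print(n,w(p,[q])[0])
for q in [(180,338),(97,448),(293,420)]:
    g=onplane([tp(q)],.034,ct)[0]
    for V in ([(T,ct)],[(T,ct),(Sd,cs)]): print("rack",g,*fitrack(V,[g[0],g[1],0]))
for n,a,z in (("jar",(272,335),.075),("tip",(190,447),.052)): print(n,onplane([tp(a)],z,ct)[0])
E
python3 fit0.py
```

```text
[ 0.6448 -0.1515 -0.0259] -1.4843139354204173 [[1.2, -0.1], [0.2, -0.2], [-1.0, 0.8], [-2.4, 1.7], [0.3, -4.9], [-0.8, -2.8], [3.2, 0.6]]
[ 0.6453 -0.1479 -0.0237] -1.3592096256180077 [[-0.7, -1.0], [-0.4, -0.9], [0.2, -0.0], [-0.4, -0.1], [0.9, -4.5], [2.8, 0.7], [-0.6, 3.5]]
[ 0.6448 -0.1502 -0.0281] -1.6074586864858738 [[0.1, -0.0], [-0.9, -0.1], [-2.1, 0.9], [-3.6, 1.8], [-0.4, -5.1], [-1.5, -2.4], [2.0, 1.0], [-0.5, 0.4], [-0.2, 0.6], [0.2, 1.5], [-0.5, 1.4], [1.7, -2.8], [3.0, 3.1], [-1.2, 5.2]]
dial [ 0.6917 -0.1215  0.163 ]
dot [ 0.5908 -0.0786  0.092 ]
hinge [ 0.6418 -0.2601  0.122 ]
fin [ 0.6248 -0.1496  0.093 ]
finout [ 0.4329 -0.1442  0.093 ]
rack [0.5896 0.2657 0.034 ] [ 0.5916  0.2686 -0.2931] 0.16749716874292186
rack [0.5896 0.2657 0.034 ] [ 0.5911  0.2696 -0.0656] 0.21771756257247277
rack [0.467  0.3811 0.034 ] [0.4684 0.3845 2.9889] 0.1660459342023588
rack [0.467  0.3811 0.034 ] [0.4683 0.3865 3.0666] 0.1784776930989822
rack [0.4655 0.1362 0.034 ] [0.4653 0.137  3.597 ] 0.0884732052578362
rack [0.4655 0.1362 0.034 ] [0.4662 0.1381 0.4538] 0.1331188461906127
jar [0.5687 0.146  0.075 ]
tip [0.4503 0.2637 0.052 ]
```

```bash
cat >> h.py <<'E'
INC=np.load("inc.npy") if __import__("os").path.exists("inc.npy") else None
def yawnow(s): r=np.array(s["eef_rot"]); return np.degrees(np.arctan2(r[1,0],r[0,0]))
def Rd(yaw): return R.from_euler("z",yaw,degrees=True).as_matrix()@np.diag([1.,-1,-1])
def plan(wps,s=None):
    """wps: list of (pos,yaw deg); prints shift,turn for successive calls, tool down"""
    s=s or observe(); p=np.array(s["ee_pos"]); r=np.array(s["eef_rot"])
    for q,y in wps:
        T=Rd(y); d=r.T@(np.array(q)-p); t=R.from_matrix(r.T@T).as_rotvec()
        print("->",np.round(q,4),y,"shift",d.round(4).tolist(),"turn",t.round(3).tolist(),"rows",max(np.linalg.norm(d)/.0625,np.degrees(np.linalg.norm(t))/10.7).round(1))
        p,r=np.array(q),T
def loc(*L): return w(INC,[L])[0]
E
python3 - <<'E'
from h import *
y=-1.5
a=loc(-.18,.07,.23);b=loc(-.11,.07,.08);c=loc(-.07,.07,.08)
plan([((a+np.array([.2,-.617,.23]))/2,8),(a,y),(b,y),(c,y)])
E
```

```text
-> [ 0.3334 -0.3461  0.23  ] 8 shift [0.2095, -0.2175, 0.0013] turn [0.0, 0.0, 0.176] rows 4.8
-> [ 0.4669 -0.0751  0.23  ] -1.5 shift [0.1698, -0.2497, 0.0] turn [0.0, 0.0, 0.166] rows 4.8
-> [ 0.5368 -0.0771  0.08  ] -1.5 shift [0.07, 0.0001, 0.15] turn [0.0, 0.0, 0.0] rows 2.6
-> [ 0.5768 -0.0782  0.08  ] -1.5 shift [0.04, 0.0001, 0.0] turn [0.0, 0.0, 0.0] rows 0.6
```

jog_arm --rows '[[[0.21, -0.218, 0.001], [0, 0, 0.176], 255], [[0.21, -0.218, 0.001], [0, 0, 0.176], 255], [[0.21, -0.218, 0.001], [0, 0, 0.176], 255], [[0.21, -0.218, 0.001], [0, 0, 0.176], 255], [[0.21, -0.218, 0.001], [0, 0, 0.176], 255]]'

```text
time: 1.62
ee_pos: [0.3349, -0.3431, 0.2306]
eef_rot: [[0.99, 0.141, 0.001], [0.141, -0.99, -0.001], [0.001, 0.001, -1.0]]
force: [0.7, -0.0, 0.2]
grip_width: -0.001
grip_force: 0.0
```

jog_arm --rows '[[[0.17, -0.25, 0], [0, 0, 0.166], 255], [[0.17, -0.25, 0], [0, 0, 0.166], 255], [[0.17, -0.25, 0], [0, 0, 0.166], 255], [[0.17, -0.25, 0], [0, 0, 0.166], 255], [[0.17, -0.25, 0], [0, 0, 0.166], 255]]'

```text
time: 2.25
ee_pos: [0.4681, -0.0721, 0.2308]
eef_rot: [[1.0, -0.026, 0.001], [-0.026, -1.0, -0.0], [0.001, 0.0, -1.0]]
force: [0.1, -1.0, -0.3]
grip_width: -0.001
grip_force: 0.0
```

jog_arm --rows '[[[0.07, 0, 0.15], [0, 0, 0], 255], [[0.07, 0, 0.15], [0, 0, 0], 255], [[0.07, 0, 0.15], [0, 0, 0], 255], [[0.07, 0, 0.15], [0, 0, 0], 255]]'

```text
time: 2.75
ee_pos: [0.5357, -0.0756, 0.0774]
eef_rot: [[1.0, -0.026, -0.006], [-0.026, -1.0, 0.001], [-0.006, -0.001, -1.0]]
force: [-0.0, -0.6, 0.5]
grip_width: 0.002
grip_force: 0.0
```

jog_arm --rows '[[[0.03, 0, 0], [0, 0, 0], 255], [[0.03, 0, 0], [0, 0, 0], 255], [[0.03, 0, 0], [0, 0, 0], 255]]'

```text
time: 3.12
ee_pos: [0.567, -0.077, 0.0816]
eef_rot: [[1.0, -0.026, 0.001], [-0.026, -1.0, -0.001], [0.001, 0.001, -1.0]]
force: [-0.4, 0.5, -0.6]
grip_width: 0.0
grip_force: 0.0
```

jog_arm --rows '[[[0.006, 0, 0], [0, 0, 0], 255], [[0.01, 0, 0], [0, 0, 0], 255], [[0.012, 0, 0], [0, 0, 0], 255], [[0.014, 0, 0], [0, 0, 0], 255], [[0.014, 0, 0], [0, 0, 0], 255]]'

```text
time: 3.75
ee_pos: [0.5816, -0.0768, 0.0804]
eef_rot: [[1.0, -0.026, 0.001], [-0.026, -1.0, 0.0], [0.001, -0.0, -1.0]]
force: [-0.2, 0.9, 1.9]
grip_width: -0.001
grip_force: 0.0
```

jog_arm --rows '[[[0.002, 0, 0], [0, 0, 0], 255], [[0.002, 0, 0], [0, 0, 0], 255]]'

```text
time: 4.0
ee_pos: [0.583, -0.0771, 0.0803]
eef_rot: [[1.0, -0.026, -0.001], [-0.026, -1.0, -0.0], [-0.001, 0.0, -1.0]]
force: [-1.9, -0.1, 3.4]
grip_width: 0.002
grip_force: 0.0
```

jog_arm --rows '[[[0.002, 0, 0], [0, 0, 0], 255], [[0.002, 0, 0], [0, 0, 0], 255]]'

```text
time: 4.25
ee_pos: [0.5847, -0.0772, 0.0802]
eef_rot: [[1.0, -0.026, -0.001], [-0.026, -1.0, -0.0], [-0.001, 0.0, -1.0]]
force: [-4.7, 1.9, 3.6]
grip_width: -0.001
grip_force: 0.0
```

jog_arm --rows '[[[0.0015, 0, 0], [0, 0, 0], 255], [[0.0015, 0, 0], [0, 0, 0], 255]]'

```text
time: 4.5
ee_pos: [0.5846, -0.0773, 0.0801]
eef_rot: [[1.0, -0.026, -0.005], [-0.026, -1.0, -0.0], [-0.005, 0.0, -1.0]]
force: [-7.0, 2.2, 7.1]
grip_width: -0.0
grip_force: 0.0
```

At the stop. I'll let go and back off quickly.

jog_arm --rows '[[[-0.06, 0, -0.02], [0, 0, 0], 255], [[-0.12, 0, -0.05], [0, 0, 0], 255], [[-0.14, 0, -0.1], [0, 0, 0], 255], [[-0.14, 0, -0.17], [0, 0, 0], 255], [[-0.14, 0, -0.17], [0, 0, 0], 255]]'

```text
time: 5.12
ee_pos: [0.4504, -0.0746, 0.2552]
eef_rot: [[1.0, -0.027, 0.012], [-0.027, -1.0, -0.003], [0.012, 0.003, -1.0]]
force: [0.6, -0.8, -0.5]
grip_width: -0.003
grip_force: 0.0
```

```bash
python3 - <<'E'
from h import *
report()
im=grab_frame("top"); cv2.imwrite("pics/top1.png",im); c=cal("top")
a=im[110:220,250:420]; cv2.imwrite("pics/top1c.png",cv2.resize(a,None,fx=4,fy=4,interpolation=cv2.INTER_CUBIC))
for th in (0,.2,.3,.4,.5):
    # door_rim corner local: hinge + rot
    f=lambda x,y:w(INC,[[ np.cos(th)*x-np.sin(th)*y, -.11+np.sin(th)*x*1+np.cos(th)*y,.122]])[0]
    # swinging: free edge toward -x : direction of y axis = (-sin th, cos th), x axis=(cos th, sin th)
    print(th,[((proj(f(x,y),c)[0]-[250,110])*4).round().tolist() for x,y in((-.006,.215),(-.056,.215),(-.056,0))],f(-.006,.215))
E
```

```text
t 5.125 pos [ 0.4504 -0.0746  0.2552] yawx -1.5401835934353292 grip -0.003192043380913034 0.0 F [ 0.5824 -0.8113 -0.4927]
0 [[198.0, 210.0], [210.0, 291.0], [570.0, 249.0]] [ 0.6418 -0.045   0.122 ]
0.2 [[217.0, 278.0], [246.0, 357.0], [589.0, 245.0]] [ 0.5991 -0.0493  0.122 ]
0.3 [[232.0, 311.0], [270.0, 387.0], [597.0, 242.0]] [ 0.5782 -0.0546  0.122 ]
0.4 [[251.0, 342.0], [296.0, 416.0], [605.0, 238.0]] [ 0.558 -0.062  0.122]
0.5 [[272.0, 372.0], [325.0, 442.0], [613.0, 233.0]] [ 0.5387 -0.0713  0.122 ]
```

View pics/top1c.png

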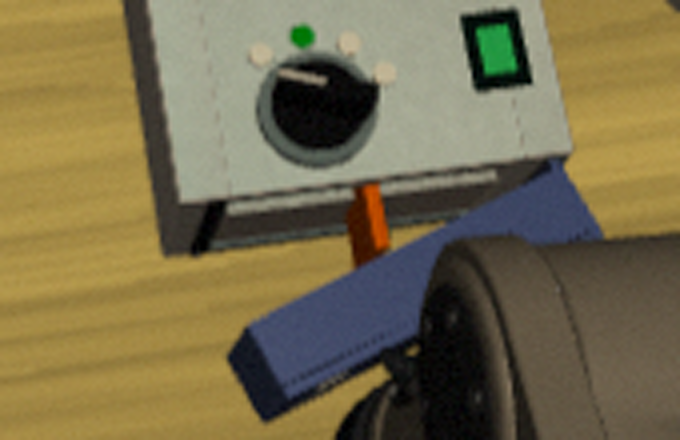

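The door is ajar at about 0.36 rad: its top rim corner is at crop pixel (250,328), and the fin is visible at (370,225). Next I'll go down into the gap and swing it open.

```bash
python3 - <<'E'
from h import *
y=-1.5
wp=[(loc(-.045,.078,.255),y),(loc(-.045,.078,.085),y)]
plan(wp)
def f(th,yd=.197):
    xd=-.006+.011*abs(np.cos(th))+.0145*abs(np.sin(th))
    return loc(np.cos(th)*xd-np.sin(th)*yd,-.11+np.sin(th)*xd+np.cos(th)*yd,.085)
p0=wp[1][0]
for t in (.4,.5,.6,.75,.9):print(t,(Rd(y).T@(f(t)-p0)).round(3).tolist())
p0=f(.9)
for t in (1.05,1.2,1.35,1.5,1.62):print(t,(Rd(y).T@(f(t)-p0)).round(3).tolist())
E
```

```text
-> [ 0.602  -0.0709  0.255 ] -1.5 shift [0.1525, -0.0077, -0.0001] turn [0.002, -0.008, -0.001] rows 2.4
-> [ 0.602  -0.0709  0.085 ] -1.5 shift [0.0, 0.0, 0.17] turn [0.0, 0.0, 0.0] rows 2.7
0.4 [-0.023, 0.003, 0.0]
0.5 [-0.04, 0.01, 0.0]
0.6 [-0.057, 0.019, 0.0]
0.75 [-0.081, 0.036, 0.0]
0.9 [-0.102, 0.056, 0.0]
1.05 [-0.018, 0.024, 0.0]
1.2 [-0.033, 0.05, 0.0]
1.35 [-0.043, 0.078, 0.0]
1.5 [-0.049, 0.109, 0.0]
1.62 [-0.051, 0.133, 0.0]
```

jog_arm --rows '[[[0.152, -0.008, 0], [0, 0, 0], 255], [[0.152, -0.008, 0], [0, 0, 0], 255], [[0.152, -0.008, 0], [0, 0, 0], 255], [[0.152, -0.008, 0], [0, 0, 0], 255]]'

```text
time: 5.68
ee_pos: [0.5998, -0.0694, 0.2473]
eef_rot: [[1.0, -0.025, -0.003], [-0.025, -1.0, 0.001], [-0.003, -0.001, -1.0]]
force: [0.1, 0.2, -0.1]
grip_width: -0.001
grip_force: 0.0
```

jog_arm --rows '[[[0, 0, 0.06], [0, 0, 0], 255], [[0, 0, 0.12], [0, 0, 0], 255], [[0, 0, 0.17], [0, 0, 0], 255], [[0, 0, 0.17], [0, 0, 0], 255]]'

```text
time: 6.18
ee_pos: [0.5937, -0.0699, 0.0758]
eef_rot: [[1.0, -0.026, -0.011], [-0.026, -1.0, 0.0], [-0.011, -0.0, -1.0]]
force: [0.5, 0.0, 1.3]
grip_width: 0.003
grip_force: 0.0
```

jog_arm --rows '[[[-0.023, 0.003, 0], [0, 0, 0], 255], [[-0.04, 0.01, 0], [0, 0, 0], 255], [[-0.057, 0.019, 0], [0, 0, 0], 255], [[-0.081, 0.036, 0], [0, 0, 0], 255], [[-0.102, 0.056, 0], [0, 0, 0], 255]]'

```text
time: 6.8
ee_pos: [0.4955, -0.1238, 0.082]
eef_rot: [[1.0, -0.026, 0.003], [-0.026, -1.0, -0.001], [0.003, 0.001, -1.0]]
force: [0.4, -0.5, 0.7]
grip_width: -0.003
grip_force: 0.4
```

jog_arm --rows '[[[-0.018, 0.024, 0], [0, 0, 0], 255], [[-0.033, 0.05, 0], [0, 0, 0], 255], [[-0.043, 0.078, 0], [0, 0, 0], 255], [[-0.049, 0.109, 0], [0, 0, 0], 255], [[-0.051, 0.133, 0], [0, 0, 0], 255]]'

```text
time: 7.42
ee_pos: [0.4406, -0.2566, 0.0819]
eef_rot: [[1.0, -0.028, 0.002], [-0.028, -1.0, -0.002], [0.002, 0.002, -1.0]]
force: [1.3, -0.1, 0.9]
grip_width: -0.001
grip_force: 0.5
```

jog_arm --rows '[[[0, -0.03, 0], [0, 0, 0], 200], [[0, -0.06, -0.04], [0, 0, 0], 150], [[0, -0.06, -0.1], [0, 0, 0], 120], [[0, -0.06, -0.13], [0, 0, 0], 120]]'

```text
time: 7.92
ee_pos: [0.4438, -0.1949, 0.2148]
eef_rot: [[1.0, -0.025, 0.006], [-0.025, -1.0, -0.003], [0.006, 0.003, -1.0]]
force: [0.2, -0.7, -0.2]
grip_width: 0.529
grip_force: 0.0
```

```bash
python3 - <<'E'
from h import *
s=report()
im=grab_frame("top"); cv2.imwrite("pics/top2.png",im)
side=grab_frame("side"); cv2.imwrite("pics/side2.png",side)
a=im[110:240,270:430]; b=side[160:330,200:390]
cv2.imwrite("pics/c2.png",np.hstack([cv2.resize(a,(400,325)),cv2.resize(b,(363,325))]))
y=-1.5
plan([(loc(-.026,0,.2),y),(loc(-.026,0,.08),y),(loc(-.218,0,.08),y)])
E
```

```text
t 7.925 pos [ 0.4438 -0.1949  0.2148] yawx -1.4592513553922868 grip 0.5287281747931283 0.0 F [ 0.1868 -0.6731 -0.2492]
-> [ 0.6188 -0.1494  0.2   ] -1.5 shift [0.1725, -0.051, 0.0167] turn [0.005, -0.009, -0.0] rows 2.9
-> [ 0.6188 -0.1494  0.08  ] -1.5 shift [0.0, 0.0, 0.12] turn [0.0, 0.0, 0.0] rows 1.9
-> [ 0.4269 -0.144   0.08  ] -1.5 shift [-0.192, -0.0004, 0.0] turn [0.0, 0.0, 0.0] rows 3.1
```

View pics/c2.png

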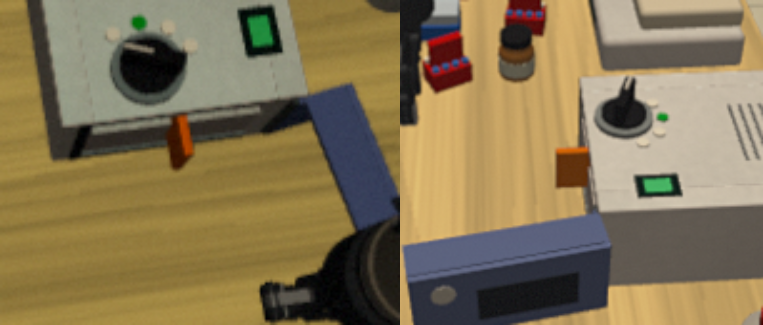

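The door is wide open (about 1.6 rad) and the fin is in plain view at (180,140). Next: grip the fin and pull.

jog_arm --rows '[[[0.173, -0.05, 0.012], [0, 0, 0], 120], [[0.173, -0.05, 0.012], [0, 0, 0], 120], [[0.173, -0.05, 0.012], [0, 0, 0], 120], [[0.173, -0.05, 0.012], [0, 0, 0], 120], [[0.173, -0.05, 0.012], [0, 0, 0], 120]]'

```text
time: 8.65
ee_pos: [0.6156, -0.1496, 0.1974]
eef_rot: [[1.0, -0.026, -0.002], [-0.026, -1.0, -0.0], [-0.002, 0.0, -1.0]]
force: [-0.1, 0.4, 0.3]
grip_width: 0.529
grip_force: 0.0
```

jog_arm --rows '[[[0, 0, 0.06], [0, 0, 0], 120], [[0, 0, 0.12], [0, 0, 0], 120], [[0, 0, 0.12], [0, 0, 0], 120], [[0, 0, 0.12], [0, 0, 0], 120]]'

```text
time: 9.15
ee_pos: [0.6178, -0.1501, 0.0808]
eef_rot: [[1.0, -0.027, 0.003], [-0.027, -1.0, -0.001], [0.003, 0.001, -1.0]]
force: [0.6, -0.8, 2.0]
grip_width: 0.53
grip_force: 0.0
```

```bash
python3 - <<'E'
from h import *
s=report(); plan([(loc(-.026,0,.08),-1.5)])
im=grab_frame("wrist"); cv2.imwrite("pics/w3.png",im)
E
```

```text
t 9.15 pos [ 0.6178 -0.1501  0.0808] yawx -1.562467814664066 grip 0.5300441227709414 0.0 F [ 0.647  -0.8025  1.9533]
-> [ 0.6188 -0.1494  0.08  ] -1.5 shift [0.001, -0.0007, 0.0008] turn [0.001, -0.003, -0.001] rows 0.0
```

View pics/w3.png

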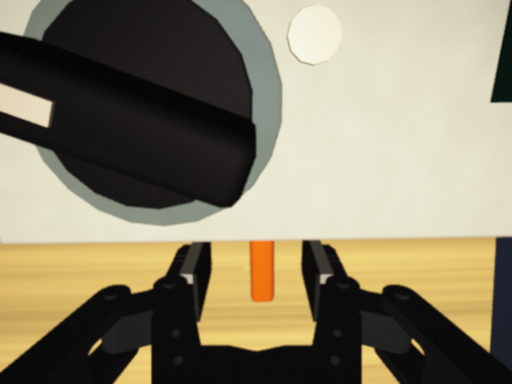

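The orange fin is at column 262, centred between the fingers (210 to 302). I'll close and pull.

jog_arm --rows '[[[0, 0, 0], [0, 0, 0], 255], [[0, 0, 0], [0, 0, 0], 255], [[0, 0, 0], [0, 0, 0], 255], [[0, 0, 0], [0, 0, 0], 255]]' --grip_force 50

```text
time: 9.7
ee_pos: [0.6182, -0.1526, 0.0808]
eef_rot: [[1.0, -0.026, 0.004], [-0.026, -1.0, -0.005], [0.004, 0.005, -1.0]]
force: [-0.9, -5.1, 5.2]
grip_width: 0.109
grip_force: 50.0
```

jog_arm --rows '[[[-0.03, 0, 0], [0, 0, 0], 255], [[-0.07, 0, 0], [0, 0, 0], 255], [[-0.11, 0, 0], [0, 0, 0], 255], [[-0.14, 0, 0], [0, 0, 0], 255], [[-0.16, 0, 0], [0, 0, 0], 255]]'

```text
time: 10.32
ee_pos: [0.4587, -0.1508, 0.0807]
eef_rot: [[1.0, -0.026, 0.007], [-0.026, -1.0, -0.009], [0.008, 0.009, -1.0]]
force: [3.7, -12.0, 0.8]
grip_width: 0.107
grip_force: 54.2
```

jog_arm --rows '[[[-0.015, 0, 0], [0, 0, 0], 255], [[-0.027, 0, 0], [0, 0, 0], 255], [[-0.031, 0, 0], [0, 0, 0], 255], [[-0.031, 0, 0], [0, 0, 0], 255]]'

```text
time: 10.82
ee_pos: [0.4279, -0.1504, 0.0807]
eef_rot: [[1.0, -0.027, 0.006], [-0.027, -1.0, -0.009], [0.006, 0.009, -1.0]]
force: [-0.4, -13.7, 3.8]
grip_width: 0.111
grip_force: 54.8
```

jog_arm --rows '[[[0, 0, 0], [0, 0, 0], 120], [[0, 0, 0], [0, 0, 0], 120], [[0, 0, 0], [0, 0, 0], 120]]'

```text
time: 11.2
ee_pos: [0.426, -0.1435, 0.0784]
eef_rot: [[1.0, -0.025, -0.0], [-0.025, -1.0, 0.0], [-0.0, -0.0, -1.0]]
force: [0.5, -0.9, 0.4]
grip_width: 0.529
grip_force: 0.0
```

jog_arm --rows '[[[0, 0, -0.06], [0, 0, 0], 60], [[0, -0.05, -0.12], [0, 0, 0], 0], [[0.03, -0.11, -0.17], [0, 0, 0], 0], [[0.05, -0.17, -0.17], [0, 0, 0], 0], [[0.05, -0.2, -0.17], [0, 0, 0], 0]]'

```text
time: 11.82
ee_pos: [0.4824, 0.0566, 0.2497]
eef_rot: [[1.0, -0.026, 0.003], [-0.026, -1.0, 0.0], [0.003, -0.0, -1.0]]
force: [1.1, -0.6, -0.3]
grip_width: 1.002
grip_force: 0.0
```

```bash
python3 - <<'E'
from h import *
s=report(); 
im=grab_frame("top"); cv2.imwrite("pics/top4.png",im)
wi=grab_frame("wrist"); cv2.imwrite("pics/w4.png",wi); print(*cal("wrist"))
cv2.imwrite("pics/c4.png",np.vstack([cv2.resize(im[110:240,130:430],(760,330))]))
E
```

```text
t 11.825 pos [0.4824 0.0566 0.2497] yawx -1.5166851091104379 grip 1.0015413115993514 0.0 F [ 1.1408 -0.6131 -0.3272]
[[315.8463   0.     256.0601]
 [  0.     315.8463 186.0981]
 [  0.       0.       1.    ]] [-0.0083  0.      0.      0.      0.    ] [[-0.0124 -0.9518 -0.3064  0.5605]
 [-0.9999  0.0104  0.0081  0.0621]
 [-0.0045  0.3065 -0.9519  0.3927]
 [ 0.      0.      0.      1.    ]]
```

View pics/c4.png

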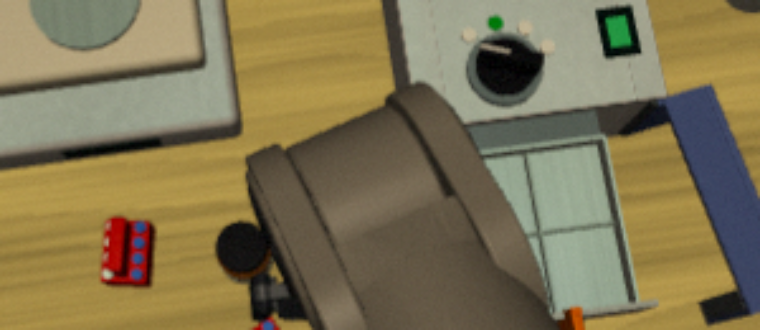

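```bash
python3 - <<'E'
from h import *
wi=cv2.imread("pics/w4.png"); c=cal("wrist")
print(proj([[.466,.138,.05]],c)); print(fitrack([(wi,c)],[.466,.138,0]))
T=cv2.imread("pics/top0.png");S=cv2.imread("pics/side0.png")
print(proj([[.45,.26,.03],[.54,-.15,.03]],c))
E
```

```text
[[191.0791 173.3844]]
(array([0.4634, 0.1311, 0.4223]), np.float64(0.3639595762815049))
[[ 94.6846 182.8229]
 [448.5205 101.6355]]
```

View pics/w4.png

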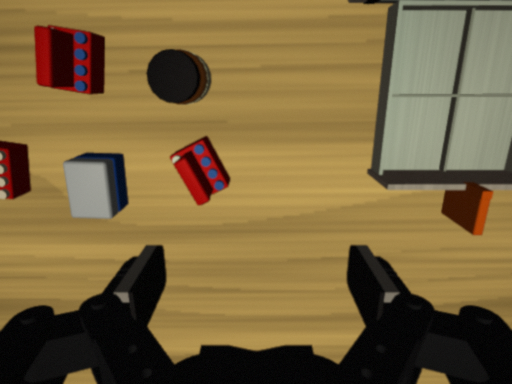

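The wrist view shows the near rack at (200,170), the jar at (178,76), the tip box at (95,185), another rack at (70,60) and the tray's rib crossing at (455,95). I'll make the rack fit more robust by using hulls.

```bash
cat >> h.py <<'E'
def fitrack(views,p0,z0=0.,win=.12):
    tg=[];S=4
    for im,c in views:
        u=proj(w(p0,[[0,0,.04+z0]]),c)[0]; hw=int(max(np.ptp(proj(w(p0,BOX(win,win,z0,z0+.08)),c),axis=0))/2)
        x0,y0=np.maximum((u-hw).astype(int),0); sub=im[y0:y0+2*hw,x0:x0+2*hw]
        m=redmask(cv2.resize(sub,None,fx=S,fy=S,interpolation=cv2.INTER_CUBIC))
        k=cv2.morphologyEx(m,cv2.MORPH_CLOSE,np.ones((21,21)))
        n,l,st,ce=cv2.connectedComponentsWithStats(k); i=1+np.argmax(st[1:,4]-3*np.hypot(*(ce[1:]-hw*S).T))
        pts=cv2.findNonZero(((l==i)&(m>0)).astype(np.uint8)); t=np.zeros_like(m)
        cv2.fillConvexPoly(t,cv2.convexHull(pts),255); tg.append((t,np.array([x0,y0]),c))
    A=np.vstack(RACK)+[0,0,z0]
    def cost(p):
        f=0
        for t,o,c in tg:
            r=np.zeros_like(t); q=(proj(w(p,A),c)-o+.5)*S-.5
            cv2.fillConvexPoly(r,cv2.convexHull(np.round(q*16).astype(np.int32)),255,shift=4)
            f+=1-((r&t)>0).sum()/max(1,((r|t)>0).sum())
        return f/len(tg)
    best=None
    for a in np.arange(0,np.pi,np.pi/8):
        p=np.array([p0[0],p0[1],a])
        for _ in range(2):
            o=minimize(cost,p,method="Nelder-Mead",options=dict(initial_simplex=p+np.array([[0,0,0],[.012,0,0],[0,.012,0],[0,0,.3]]),xatol=1e-4,fatol=1e-4)); p=o.x
        if best is None or o.fun<best[1]: best=(p,o.fun)
    return best
E
python3 - <<'E'
from h import *
wi=cv2.imread("pics/w4.png"); c=cal("wrist"); ct=cal("top"); cs=cal("side")
T=cv2.imread("pics/top0.png");S=cv2.imread("pics/side0.png")
def pr(n,r): print(n,r[0][:2],np.degrees(r[0][2])%180,r[1])
for n,g in dict(C=(.466,.138,0),A=(.591,.269,0),B=(.468,.385,0)).items():
    pr(n+" top",fitrack([(T,ct)],g)); pr(n+" side",fitrack([(S,cs)],g))
    if n!="B": pr(n+" wrist",fitrack([(wi,c)],g))
print("traymid",onplane([(455,95)],.036,c)[0], "front-left inner floor",onplane([(384,171)],.048,c)[0], loc(-.098,0,.03))
plan([((.466,.138,.15),0)])
E
```

```text
C top [0.466  0.1369] 26.12884296317326 0.05805148914689551
C side [0.4654 0.1422] 13.318656030952667 0.09651703520926258
C wrist [0.4646 0.1317] 27.086612954988876 0.11096521593811925
A top [0.5917 0.2689] 163.20324249909115 0.12940516273849612
A side [0.591  0.2753] 175.92624773497613 0.15681739331560074
A wrist [0.5871 0.2611] 170.07693749081835 0.19812602223269482
B top [0.4686 0.3847] 171.67243522751795 0.09887268590340259
B side [0.4678 0.3937] 0.6612900055203476 0.11063993831919816
traymid [ 0.5473 -0.1524  0.036 ] front-left inner floor [ 0.4658 -0.0796  0.048 ] [ 0.5469 -0.1474  0.03  ]
-> [0.466 0.138 0.15 ] 0 shift [-0.0173, -0.074, 0.1002] turn [-0.005, -0.003, -0.013] rows 2.0
```

```bash
python3 - <<'E'
from h import *
plan([((.466,.136,.19),26.5)])
E
```

```text
-> [0.466 0.136 0.19 ] 26.5 shift [-0.0172, -0.0722, 0.0602] turn [-0.004, -0.004, -0.476] rows 2.5
```

jog_arm --rows '[[[-0.017, -0.079, 0.06], [0, 0, -0.476], 0], [[-0.017, -0.079, 0.06], [0, 0, -0.476], 0], [[-0.017, -0.079, 0.06], [0, 0, -0.476], 0], [[-0.017, -0.079, 0.06], [0, 0, -0.476], 0]]'

```text
time: 12.42
ee_pos: [0.4657, 0.134, 0.1878]
eef_rot: [[0.901, 0.435, -0.001], [0.435, -0.901, -0.0], [-0.001, -0.0, -1.0]]
force: [0.5, -0.9, 0.0]
grip_width: 1.003
grip_force: 0.0
```

```bash
cat > look.py <<'E'
from h import *
import sys
n=sys.argv[1]; g=[float(x) for x in sys.argv[2:4]]+[0]
s=report(); c=cal("wrist"); wi=grab_frame("wrist"); cv2.imwrite(f"pics/{n}.png",wi)
r=fitrack([(wi,c)],g); p=r[0]; print("fit",p[:2],np.degrees(p[2])%180,r[1])
q=proj(w(p,np.vstack(RACK)),c)
cv2.polylines(wi,[cv2.convexHull(q.astype(np.int32))],True,(0,255,0),1)
for b in RACK[2:]: cv2.polylines(wi,[cv2.convexHull(proj(w(p,b),c).astype(np.int32))],True,(255,255,0),1)
cv2.imwrite(f"pics/{n}_o.png",wi)
y=np.degrees(p[2]); y0=yawnow(s); y=y-180*round((y-y0)/180)
plan([((p[0],p[1],.12),y),((p[0],p[1],.037),y)],s)
E
python3 look.py w5 .466 .136
```

```text
t 12.425 pos [0.4657 0.134  0.1878] yawx 25.769495940798258 grip 1.0030617388519893 0.0 F [ 0.5341 -0.923   0.0138]
fit [0.4645 0.1375] 25.899949356770733 0.08437779389686406
-> [0.4645 0.1375 0.12  ] 25.899949356770733 shift [0.0005, -0.0037, 0.0678] turn [-0.0, 0.001, -0.002] rows 1.1
-> [0.4645 0.1375 0.037 ] 25.899949356770733 shift [0.0, 0.0, 0.083] turn [0.0, 0.0, 0.0] rows 1.3
```

View pics/w5_o.png

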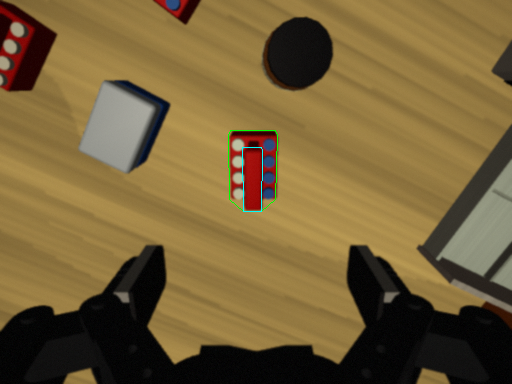

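Rack C is well fitted at (0.4645, 0.1375), 26°. I'll descend, grip and lift.

jog_arm --rows '[[[0.001, -0.003, 0.05], [0, 0, 0], 60], [[0.001, -0.003, 0.1], [0, 0, 0], 60], [[0.001, -0.003, 0.135], [0, 0, 0], 60], [[0.001, -0.003, 0.149], [0, 0, 0], 60], [[0.001, -0.003, 0.149], [0, 0, 0], 60]]'

```text
time: 13.1
ee_pos: [0.4659, 0.1367, 0.0392]
eef_rot: [[0.901, 0.434, -0.001], [0.434, -0.901, -0.0], [-0.001, 0.0, -1.0]]
force: [0.0, 0.3, -0.0]
grip_width: 0.768
grip_force: 0.0
```

jog_arm --rows '[[[0, 0, 0], [0, 0, 0], 255], [[0, 0, 0], [0, 0, 0], 255], [[0, 0, 0], [0, 0, 0], 255], [[0, 0, 0], [0, 0, 0], 255], [[0, 0, -0.02], [0, 0, 0], 255]]' --grip_force 70

```text
time: 13.72
ee_pos: [0.4643, 0.1364, 0.0584]
eef_rot: [[0.9, 0.435, -0.003], [0.435, -0.9, -0.001], [-0.004, -0.0, -1.0]]
force: [0.6, -0.5, -2.0]
grip_width: 0.177
grip_force: 52.2
```

jog_arm --rows '[[[0, 0, -0.05], [0, 0, 0], 255], [[0, 0, -0.1], [0, 0, 0], 255], [[0, 0, -0.13], [0, 0, 0], 255], [[0, 0, -0.13], [0, 0, 0], 255]]'

```text
time: 14.22
ee_pos: [0.4671, 0.1374, 0.191]
eef_rot: [[0.901, 0.434, 0.005], [0.434, -0.901, 0.0], [0.004, 0.002, -1.0]]
force: [-0.6, 0.2, -2.7]
grip_width: 0.179
grip_force: 68.1
```

```bash
python3 - <<'E'
from h import *
report()
P=(.5893,-.1908)
plan([((.52,-.03,.19),10),((*P,.19),-1),((*P,.068),-1)])
E
```

```text
t 14.225 pos [0.4671 0.1374 0.191 ] yawx 25.74822795243863 grip 0.17891612638361626 68.11343908309937 F [-0.6034  0.1764 -2.7267]
-> [ 0.52 -0.03  0.19] 10 shift [-0.0251, 0.1738, 0.0012] turn [0.001, -0.005, 0.275] rows 2.8
-> [ 0.5893 -0.1908  0.19  ] -1 shift [0.0403, 0.1704, 0.0] turn [0.0, 0.0, 0.192] rows 2.8
-> [ 0.5893 -0.1908  0.068 ] -1 shift [0.0, 0.0, 0.122] turn [0.0, 0.0, 0.0] rows 2.0
```

The opening of 15 mm means the pads hold the bead, because I lifted before they had fully closed. I'll set it down and regrip lower.

jog_arm --rows '[[[0, 0, 0.05], [0, 0, 0], 255], [[0, 0, 0.1], [0, 0, 0], 255], [[0, 0, 0.125], [0, 0, 0], 255], [[0, 0, 0.134], [0, 0, 0], 255], [[0, 0, 0.134], [0, 0, 0], 255]]'

```text
time: 14.85
ee_pos: [0.465, 0.1369, 0.0544]
eef_rot: [[0.9, 0.435, -0.002], [0.435, -0.9, -0.0], [-0.002, -0.001, -1.0]]
force: [0.4, -0.0, -2.6]
grip_width: 0.179
grip_force: 68.4
```

jog_arm --rows '[[[0, 0, 0], [0, 0, 0], 120], [[0, 0, 0], [0, 0, 0], 120], [[0, 0, 0.01], [0, 0, 0], 120], [[0, 0, 0.019], [0, 0, 0], 120], [[0, 0, 0.019], [0, 0, 0], 120]]'

```text
time: 15.48
ee_pos: [0.4649, 0.1367, 0.0353]
eef_rot: [[0.9, 0.435, -0.002], [0.435, -0.9, -0.001], [-0.002, -0.0, -1.0]]
force: [-0.8, 0.9, 0.0]
grip_width: 0.535
grip_force: 0.0
```

jog_arm --rows '[[[0, 0, 0], [0, 0, 0], 255], [[0, 0, 0], [0, 0, 0], 255], [[0, 0, 0], [0, 0, 0], 255], [[0, 0, 0], [0, 0, 0], 255], [[0, 0, 0], [0, 0, 0], 255]]'

```text
time: 16.1
ee_pos: [0.466, 0.1372, 0.0364]
eef_rot: [[0.9, 0.435, 0.0], [0.435, -0.9, 0.0], [0.0, 0.0, -1.0]]
force: [-0.4, 0.7, 1.4]
grip_width: 0.168
grip_force: 68.0
```

```bash
python3 - <<'E'
from h import *
a=grab_frame("wrist"); b=grab_frame("side"); cv2.imwrite("pics/w6.png",a); cv2.imwrite("pics/s6.png",b)
cs=cal("side"); u=proj([[.466,.137,.05]],cs)[0].astype(int); print(u)
b=b[max(u[1]-40,0):u[1]+40,u[0]-40:u[0]+40]
cv2.imwrite("pics/c6.png",np.hstack([cv2.resize(a[100:384,120:420],(400,380)),cv2.resize(b,(380,380),interpolation=cv2.INTER_CUBIC)]))
E
```

```text
[223 188]
```

View pics/c6.png

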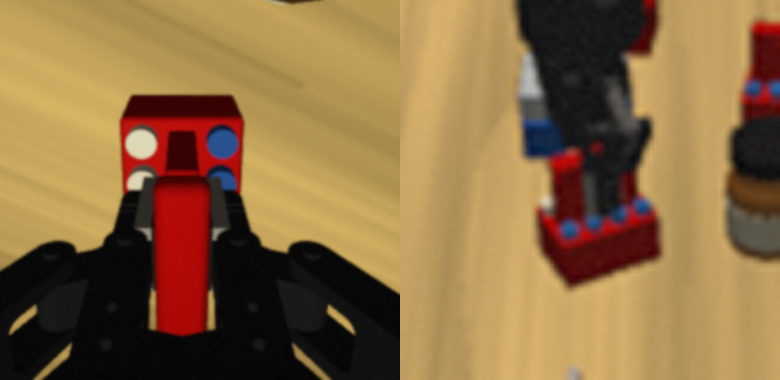

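The rack is upright and held properly, with the fingertips just above its base. The pads merely reach the bead. Now I'll carry it to the far-right cell.

jog_arm --rows '[[[0, 0, -0.05], [0, 0, 0], 255], [[0, 0, -0.1], [0, 0, 0], 255], [[0, 0, -0.155], [0, 0, 0], 255], [[0, 0, -0.155], [0, 0, 0], 255]]'

```text
time: 16.7
ee_pos: [0.4686, 0.1379, 0.1949]
eef_rot: [[0.901, 0.434, 0.009], [0.434, -0.901, 0.001], [0.008, 0.003, -1.0]]
force: [-0.0, 0.8, -3.8]
grip_width: 0.174
grip_force: 68.7
```

jog_arm --rows '[[[-0.025, 0.174, 0], [0, 0, 0.275], 255], [[-0.025, 0.174, 0], [0, 0, 0.275], 255], [[-0.025, 0.174, 0], [0, 0, 0.275], 255], [[-0.025, 0.174, 0], [0, 0, 0.275], 255]]'

```text
time: 17.2
ee_pos: [0.518, -0.0366, 0.1886]
eef_rot: [[0.986, 0.165, -0.005], [0.165, -0.986, -0.002], [-0.005, 0.001, -1.0]]
force: [0.0, 0.9, -3.6]
grip_width: 0.175
grip_force: 69.0
```

jog_arm --rows '[[[0.04, 0.17, 0], [0, 0, 0.192], 255], [[0.04, 0.17, 0], [0, 0, 0.192], 255], [[0.04, 0.17, 0], [0, 0, 0.192], 255], [[0.04, 0.17, 0], [0, 0, 0.192], 255]]'

```text
time: 17.7
ee_pos: [0.587, -0.1957, 0.1883]
eef_rot: [[1.0, -0.024, -0.004], [-0.024, -1.0, -0.001], [-0.004, 0.001, -1.0]]
force: [-0.9, -0.2, -3.8]
grip_width: 0.176
grip_force: 69.1
```

```bash
python3 - <<'E'
from h import *
s=report()
a=grab_frame("wrist"); b=grab_frame("top"); cv2.imwrite("pics/w7.png",a); cv2.imwrite("pics/t7.png",b)
c=cal("wrist")
print("tool",np.array(s["eef_rot"]).round(3).tolist())
m=np.array([.5473,-.1524])
L=np.array([[x,y,.036] for x,y in((0,0),(-.085,0),(.085,0),(0,.077),(0,-.077))])
for q in proj(w([*m,-.0175],L),c).astype(int): cv2.circle(a,tuple(int(v) for v in q),3,(255,0,255),1)
cv2.imwrite("pics/c7.png",np.hstack([a,cv2.resize(b[100:230,310:410],(295,384))])[:, :800])
plan([((.5893,-.1908,.068),-1)])
E
```

```text
t 17.7 pos [ 0.587  -0.1957  0.1883] yawx -1.3698893810389372 grip 0.17575222630131013 69.1281795501709 F [-0.9391 -0.2452 -3.7579]
tool [[1.0, -0.024, -0.004], [-0.024, -1.0, -0.001], [-0.004, 0.001, -1.0]]
-> [ 0.5893 -0.1908  0.068 ] -1 shift [0.003, 0.0015, 0.1211] turn [-0.002, 0.004, 0.001] rows 1.9
```

View pics/c7.png

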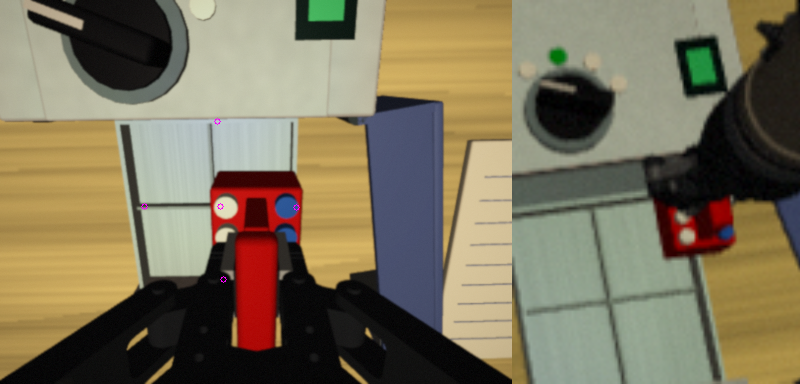

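The predicted rib marks sit about 5 px right of the real ribs, so the tray's middle is at y ≈ -0.149. I'll correct by 6 mm to the left and lower the rack.

jog_arm --rows '[[[0.002, -0.006, 0.05], [0, 0, 0], 255], [[0.002, -0.006, 0.09], [0, 0, 0], 255], [[0.002, -0.006, 0.115], [0, 0, 0], 255], [[0.002, -0.006, 0.125], [0, 0, 0], 255], [[0.002, -0.006, 0.125], [0, 0, 0], 255]]'

```text
time: 18.42
ee_pos: [0.5897, -0.1835, 0.066]
eef_rot: [[1.0, -0.015, -0.001], [-0.015, -1.0, 0.001], [-0.001, -0.001, -1.0]]
force: [-0.4, 0.8, -2.7]
grip_width: 0.168
grip_force: 69.1
```

jog_arm --rows '[[[0, 0, 0], [0, 0, 0], 120], [[0, 0, 0], [0, 0, 0], 120], [[0, 0, 0], [0, 0, 0], 120], [[0, 0, -0.06], [0, 0, 0], 120], [[0, 0, -0.12], [0, 0, 0], 100]]'

```text
time: 19.05
ee_pos: [0.5897, -0.1849, 0.1876]
eef_rot: [[1.0, -0.017, -0.001], [-0.017, -1.0, 0.0], [-0.001, -0.0, -1.0]]
force: [1.3, 0.2, -0.6]
grip_width: 0.609
grip_force: 0.0
```

```bash
python3 - <<'E'
from h import *
s=report()
c=cal("wrist");a=grab_frame("wrist"); cv2.imwrite("pics/w8.png",a)
r=fitrack([(a,c)],[.589,-.189,0],z0=.026); print(r[0],r[1])
plan([((.54,.05,.23),4),((.58,.268,.2),-12)])
E
```

```text
t 19.05 pos [ 0.5897 -0.1849  0.1876] yawx -0.9844845297645833 grip 0.6092347873209851 0.0 F [ 1.2843  0.2169 -0.5639]
[ 0.5897 -0.1832  3.1253] 0.07949243999775168
-> [0.54 0.05 0.23] 4 shift [-0.0587, -0.2345, -0.0344] turn [0.005, -0.014, -0.087] rows 3.9
-> [0.58  0.268 0.2  ] -12 shift [0.0551, -0.2147, 0.03] turn [0.0, 0.0, 0.279] rows 3.6
```

jog_arm --rows '[[[-0.059, -0.234, -0.036], [0, 0, -0.087], 60], [[-0.059, -0.234, -0.036], [0, 0, -0.087], 60], [[-0.059, -0.234, -0.036], [0, 0, -0.087], 60], [[-0.059, -0.234, -0.036], [0, 0, -0.087], 60], [[-0.059, -0.234, -0.036], [0, 0, -0.087], 60]]'

```text
time: 19.73
ee_pos: [0.5344, 0.0564, 0.224]
eef_rot: [[0.997, 0.08, 0.003], [0.08, -0.997, 0.002], [0.003, -0.002, -1.0]]
force: [0.2, -0.2, -0.0]
grip_width: 0.766
grip_force: 0.0
```

jog_arm --rows '[[[0.055, -0.215, 0.03], [0, 0, 0.279], 60], [[0.055, -0.215, 0.03], [0, 0, 0.279], 60], [[0.055, -0.215, 0.03], [0, 0, 0.279], 60], [[0.055, -0.215, 0.03], [0, 0, 0.279], 60], [[0.055, -0.215, 0.03], [0, 0, 0.279], 60]]'

```text
time: 20.35
ee_pos: [0.5741, 0.2723, 0.1915]
eef_rot: [[0.979, -0.202, -0.001], [-0.202, -0.979, 0.002], [-0.002, -0.002, -1.0]]
force: [-0.2, 0.2, 0.2]
grip_width: 0.766
grip_force: 0.0
```

```bash
python3 look.py w9 .591 .269
```

```text
t 20.35 pos [0.5741 0.2723 0.1915] yawx -11.66513470140989 grip 0.7658912579676627 0.0 F [-0.1786  0.1968  0.156 ]
fit [0.5901 0.2683] 169.81179318812138 0.0785168841466568
-> [0.5901 0.2683 0.12  ] -10.188206811878615 shift [0.0166, 0.0008, 0.0715] turn [-0.002, 0.002, -0.026] rows 1.2
-> [0.5901 0.2683 0.037 ] -10.188206811878615 shift [0.0, 0.0, 0.083] turn [0.0, 0.0, 0.0] rows 1.3
```

View pics/w9_o.png

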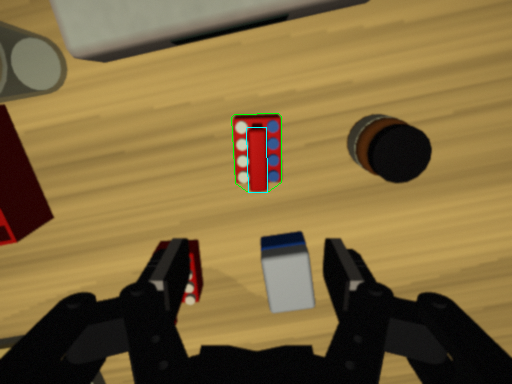

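jog_arm --rows '[[[0.017, 0.001, 0.05], [0, 0, -0.026], 60], [[0.017, 0.001, 0.1], [0, 0, -0.026], 60], [[0.017, 0.001, 0.14], [0, 0, -0.026], 60], [[0.017, 0.001, 0.154], [0, 0, -0.026], 100], [[0.017, 0.001, 0.154], [0, 0, -0.026], 120]]'

```text
time: 21.02
ee_pos: [0.5918, 0.2622, 0.0382]
eef_rot: [[0.983, -0.184, -0.0], [-0.184, -0.983, -0.001], [-0.0, 0.001, -1.0]]
force: [0.4, -0.7, -0.4]
grip_width: 0.533
grip_force: 0.0
```

jog_arm --rows '[[[0, 0, 0], [0, 0, 0], 255], [[0, 0, 0], [0, 0, 0], 255], [[0, 0, 0], [0, 0, 0], 255], [[0, 0, 0], [0, 0, 0], 255], [[0, 0, 0], [0, 0, 0], 255]]'

```text
time: 21.65
ee_pos: [0.5929, 0.2651, 0.0404]
eef_rot: [[0.983, -0.182, 0.004], [-0.182, -0.983, 0.002], [0.003, -0.003, -1.0]]
force: [1.4, 0.8, 7.0]
grip_width: 0.177
grip_force: 68.1
```

jog_arm --rows '[[[0, 0, -0.05], [0, 0, 0], 255], [[0, 0, -0.1], [0, 0, 0], 255], [[0, 0, -0.155], [0, 0, 0], 255], [[0, 0, -0.155], [0, 0, 0], 255]]'

```text
time: 22.15
ee_pos: [0.5935, 0.2656, 0.1983]
eef_rot: [[0.983, -0.182, 0.008], [-0.182, -0.983, 0.004], [0.007, -0.005, -1.0]]
force: [-0.2, 0.2, -2.9]
grip_width: 0.178
grip_force: 68.4
```

```bash
python3 - <<'E'
from h import *
s=report()
plan([((.55,.04,.19),-5),((.503,-.187,.19),-1.5),((.503,-.187,.064),-1.5)])
E
```

```text
t 22.15 pos [0.5935 0.2656 0.1983] yawx -10.496459967162588 grip 0.17756412172638122 68.42815181269543 F [-0.244   0.1754 -2.8972]
-> [0.55 0.04 0.19] -5 shift [-0.0017, 0.2298, 0.0071] turn [-0.005, -0.008, -0.096] rows 3.7
-> [ 0.503 -0.187  0.19 ] -1.5 shift [-0.027, 0.2302, 0.0] turn [0.0, 0.0, -0.061] rows 3.7
-> [ 0.503 -0.187  0.064] -1.5 shift [0.0, 0.0, 0.126] turn [0.0, 0.0, 0.0] rows 2.0
```

jog_arm --rows '[[[-0.002, 0.23, 0], [0, 0, -0.096], 255], [[-0.002, 0.23, 0], [0, 0, -0.096], 255], [[-0.002, 0.23, 0], [0, 0, -0.096], 255], [[-0.002, 0.23, 0], [0, 0, -0.096], 255], [[-0.002, 0.23, 0], [0, 0, -0.096], 255]]'

```text
time: 22.78
ee_pos: [0.5453, 0.0319, 0.1909]
eef_rot: [[0.995, -0.095, -0.005], [-0.095, -0.995, -0.004], [-0.005, 0.004, -1.0]]
force: [-0.2, 1.0, -1.9]
grip_width: 0.177
grip_force: 69.0
```

jog_arm --rows '[[[-0.027, 0.23, 0], [0, 0, -0.061], 255], [[-0.027, 0.23, 0], [0, 0, -0.061], 255], [[-0.027, 0.23, 0], [0, 0, -0.061], 255], [[-0.027, 0.23, 0], [0, 0, -0.061], 255], [[-0.027, 0.23, 0], [0, 0, -0.061], 255]]'

```text
time: 23.4
ee_pos: [0.4984, -0.1926, 0.1915]
eef_rot: [[0.999, -0.033, -0.004], [-0.033, -0.999, -0.001], [-0.004, 0.001, -1.0]]
force: [1.2, -0.2, -2.8]
grip_width: 0.172
grip_force: 69.1
```

```bash
python3 - <<'E'
from h import *
s=report()
c=cal("wrist");a=grab_frame("wrist"); cv2.imwrite("pics/w10.png",a)
for q in proj(w([.547,-.149,-.0262],[[0,.0,.036],[-.0865,0,.085],[.085,0,.036],[0,.077,.03],[-.085,.077,.026],[0.042,-.034,.104]]),c): cv2.circle(a,tuple(int(v) for v in q),3,(255,0,255),1)
cv2.imwrite("pics/w10o.png",a)
plan([((.503,-.187,.064),-1.5)])
E
```

```text
t 23.4 pos [ 0.4984 -0.1926  0.1915] yawx -1.8927801478357933 grip 0.17232408554854145 69.13503638286784 F [ 1.1929 -0.1827 -2.7662]
-> [ 0.503 -0.187  0.064] -1.5 shift [0.0039, -0.0023, 0.1278] turn [-0.001, 0.003, -0.003] rows 2.0
```

View pics/w10o.png

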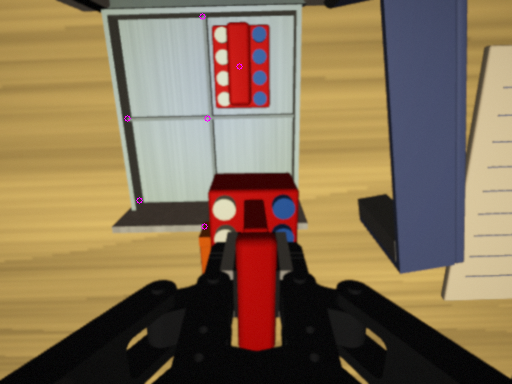

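The tray model matches: the rib crossing is at (211,117) and the first rack stands in its cell. I'll lower the second rack into the near-right cell.

jog_arm --rows '[[[0.003, -0.001, 0.05], [0, 0, 0], 255], [[0.003, -0.001, 0.09], [0, 0, 0], 255], [[0.003, -0.001, 0.115], [0, 0, 0], 255], [[0.003, -0.001, 0.125], [0, 0, 0], 255], [[0.003, -0.001, 0.125], [0, 0, 0], 255]]'

```text
time: 24.08
ee_pos: [0.5044, -0.186, 0.0683]
eef_rot: [[1.0, -0.023, 0.0], [-0.023, -1.0, 0.001], [0.0, -0.001, -1.0]]
force: [-0.1, -1.0, -2.4]
grip_width: 0.179
grip_force: 69.1
```

jog_arm --rows '[[[0, 0, 0], [0, 0, 0], 120], [[0, 0, 0], [0, 0, 0], 120], [[0, 0, 0], [0, 0, 0], 120], [[0, 0, -0.06], [0, 0, 0], 120], [[0, 0, -0.13], [0, 0, 0], 100]]'

```text
time: 24.7
ee_pos: [0.503, -0.1878, 0.1919]
eef_rot: [[1.0, -0.026, -0.001], [-0.026, -1.0, 0.001], [-0.001, -0.001, -1.0]]
force: [1.3, 0.1, 0.3]
grip_width: 0.605
grip_force: 0.0
```

```bash
python3 - <<'E'
from h import *
s=report()
c=cal("wrist");a=grab_frame("wrist"); cv2.imwrite("pics/w11.png",a)
for g in ([.503,-.187,0],[.589,-.184,0]):
  r=fitrack([(a,c)],g,z0=.026); print(r[0],r[1])
plan([((.49,.05,.23),-3),((.46,.22,.23),-4),((.455,.385,.2),-5)])
E
```

```text
t 24.7 pos [ 0.503  -0.1878  0.1919] yawx -1.5054423608539154 grip 0.6046999452785013 0.0 F [1.265  0.1171 0.2827]
[ 0.5007 -0.1837  3.1382] 0.06100899491591705
[ 0.5893 -0.1831  3.1357] 0.06263929311203753
-> [0.49 0.05 0.23] -3 shift [-0.0245, -0.2382, -0.0304] turn [0.005, -0.014, 0.026] rows 3.9
-> [0.46 0.22 0.23] -4 shift [-0.0389, -0.1682, 0.0] turn [0.0, 0.0, 0.017] rows 2.8
-> [0.455 0.385 0.2  ] -5 shift [-0.0165, -0.1642, 0.03] turn [0.0, 0.0, 0.017] rows 2.7
```

jog_arm --rows '[[[-0.024, -0.238, -0.035], [0, 0, 0.026], 60], [[-0.024, -0.238, -0.035], [0, 0, 0.026], 60], [[-0.024, -0.238, -0.035], [0, 0, 0.026], 60], [[-0.024, -0.238, -0.035], [0, 0, 0.026], 60], [[-0.024, -0.238, -0.035], [0, 0, 0.026], 60]]'

```text
time: 25.38
ee_pos: [0.4858, 0.0561, 0.2273]
eef_rot: [[0.999, -0.043, 0.003], [-0.043, -0.999, 0.001], [0.003, -0.001, -1.0]]
force: [1.0, -0.8, -0.9]
grip_width: 0.767
grip_force: 0.0
```

jog_arm --rows '[[[-0.04, -0.27, 0], [0, 0, 0.03], 60], [[-0.04, -0.27, 0], [0, 0, 0.03], 60], [[-0.04, -0.27, 0], [0, 0, 0.03], 60], [[-0.04, -0.27, 0], [0, 0, 0.03], 60], [[-0.04, -0.27, 0], [0, 0, 0.03], 60]]'

```text
time: 26.0
ee_pos: [0.4588, 0.326, 0.226]
eef_rot: [[0.997, -0.078, -0.0], [-0.078, -0.997, 0.002], [-0.0, -0.002, -1.0]]
force: [0.5, -0.3, 0.2]
grip_width: 0.764
grip_force: 0.0
```

jog_arm --rows '[[[-0.014, -0.063, 0.03], [0, 0, 0.017], 60], [[-0.014, -0.063, 0.03], [0, 0, 0.017], 60], [[-0.014, -0.063, 0.03], [0, 0, 0.017], 60]]'

```text
time: 26.38
ee_pos: [0.4513, 0.3857, 0.1951]
eef_rot: [[0.995, -0.099, -0.001], [-0.099, -0.995, -0.001], [-0.001, 0.001, -1.0]]
force: [-0.6, -0.7, 0.1]
grip_width: 0.765
grip_force: 0.0
```

```bash
python3 look.py w12 .468 .386
```

```text
t 26.375 pos [0.4513 0.3857 0.1951] yawx -5.662296089050252 grip 0.7645153971143352 0.0 F [-0.5997 -0.6548  0.0775]
fit [0.4664 0.3868] 170.25075530016213 0.07841856194377739
-> [0.4664 0.3868 0.12  ] -9.749244699837874 shift [0.0149, -0.0027, 0.0751] turn [0.001, 0.001, 0.071] rows 1.2
-> [0.4664 0.3868 0.037 ] -9.749244699837874 shift [0.0, 0.0, 0.083] turn [0.0, 0.0, 0.0] rows 1.3
```

View pics/w12_o.png

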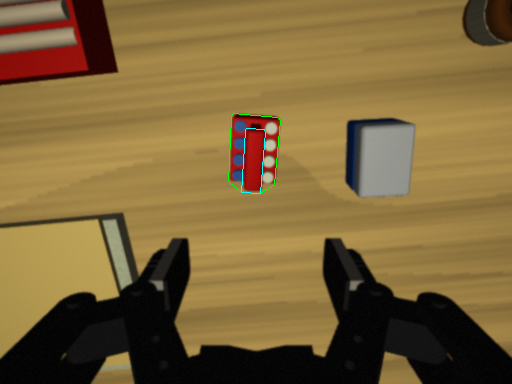

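Rack B is at (0.4665, 0.387), close to -8°, with nothing near it.

jog_arm --rows '[[[0.015, -0.002, 0.05], [0, 0, 0.045], 60], [[0.015, -0.002, 0.1], [0, 0, 0.045], 60], [[0.015, -0.002, 0.14], [0, 0, 0.045], 60], [[0.015, -0.002, 0.156], [0, 0, 0.045], 100], [[0.015, -0.002, 0.156], [0, 0, 0.045], 120]]'

```text
time: 27.05
ee_pos: [0.4671, 0.3857, 0.0399]
eef_rot: [[0.989, -0.145, 0.0], [-0.145, -0.989, -0.001], [0.0, 0.001, -1.0]]
force: [0.2, -0.0, 0.5]
grip_width: 0.526
grip_force: 0.0
```

jog_arm --rows '[[[0, 0, 0], [0, 0, 0], 255], [[0, 0, 0], [0, 0, 0], 255], [[0, 0, 0], [0, 0, 0], 255], [[0, 0, 0], [0, 0, 0], 255], [[0, 0, 0], [0, 0, 0], 255]]'

```text
time: 27.68
ee_pos: [0.4675, 0.3876, 0.0417]
eef_rot: [[0.99, -0.144, 0.003], [-0.144, -0.99, 0.001], [0.003, -0.002, -1.0]]
force: [-0.4, -1.3, 7.1]
grip_width: 0.18
grip_force: 68.2
```

jog_arm --rows '[[[0, 0, -0.05], [0, 0, 0], 255], [[0, 0, -0.1], [0, 0, 0], 255], [[0, 0, -0.17], [0, 0, 0], 255], [[0, 0, -0.17], [0, 0, 0], 255]]'

```text
time: 28.18
ee_pos: [0.4679, 0.3897, 0.2153]
eef_rot: [[0.99, -0.143, 0.008], [-0.143, -0.99, 0.006], [0.007, -0.007, -1.0]]
force: [-0.7, 0.1, -1.7]
grip_width: 0.177
grip_force: 68.6
```

```bash
python3 - <<'E'
from h import *
s=report()
plan([((.48,.13,.2),-5),((.503,-.111,.2),-1.5)])
E
```

```text
t 28.175 pos [0.4679 0.3897 0.2153] yawx -8.247675182738831 grip 0.17678412286613485 68.56102466583252 F [-0.6569  0.1037 -1.7431]
-> [0.48 0.13 0.2 ] -5 shift [0.0492, 0.2554, 0.0138] turn [-0.007, -0.007, -0.057] rows 4.2
-> [ 0.503 -0.111  0.2  ] -1.5 shift [0.0439, 0.2381, 0.0] turn [0.0, 0.0, -0.061] rows 3.9
```

jog_arm --rows '[[[0.049, 0.255, 0.01], [0, 0, -0.057], 255], [[0.049, 0.255, 0.01], [0, 0, -0.057], 255], [[0.049, 0.255, 0.01], [0, 0, -0.057], 255], [[0.049, 0.255, 0.01], [0, 0, -0.057], 255], [[0.049, 0.255, 0.01], [0, 0, -0.057], 255]]'

```text
time: 28.8
ee_pos: [0.4775, 0.121, 0.1982]
eef_rot: [[0.995, -0.096, -0.003], [-0.096, -0.995, -0.004], [-0.002, 0.004, -1.0]]
force: [-0.2, 0.5, -1.5]
grip_width: 0.178
grip_force: 69.0
```

jog_arm --rows '[[[0.044, 0.238, 0], [0, 0, -0.061], 255], [[0.044, 0.238, 0], [0, 0, -0.061], 255], [[0.044, 0.238, 0], [0, 0, -0.061], 255], [[0.044, 0.238, 0], [0, 0, -0.061], 255], [[0.044, 0.238, 0], [0, 0, -0.061], 255]]'

```text
time: 29.42
ee_pos: [0.5006, -0.1183, 0.1987]
eef_rot: [[0.999, -0.034, -0.002], [-0.034, -0.999, -0.001], [-0.002, 0.001, -1.0]]
force: [0.6, -0.0, -1.2]
grip_width: 0.174
grip_force: 69.1
```

```bash
python3 - <<'E'
from h import *
s=report()
plan([((.503,-.111,.07),-1.5)])
E
```

```text
t 29.425 pos [ 0.5006 -0.1183  0.1987] yawx -1.9687758467754266 grip 0.17400248487253941 69.07881617546082 F [ 0.5931 -0.0307 -1.164 ]
-> [ 0.503 -0.111  0.07 ] -1.5 shift [0.0023, -0.0075, 0.1287] turn [0.001, 0.002, -0.008] rows 2.1
```

jog_arm --rows '[[[0.001, -0.003, 0.05], [0, 0, 0], 255], [[0.001, -0.003, 0.09], [0, 0, 0], 255], [[0.001, -0.003, 0.115], [0, 0, 0], 255], [[0.001, -0.003, 0.129], [0, 0, 0], 255], [[0.001, -0.003, 0.129], [0, 0, 0], 255]]'

```text
time: 30.05
ee_pos: [0.5019, -0.1092, 0.0701]
eef_rot: [[1.0, -0.024, -0.002], [-0.024, -1.0, 0.001], [-0.002, -0.001, -1.0]]
force: [-0.2, 0.6, -1.6]
grip_width: 0.178
grip_force: 69.1
```

jog_arm --rows '[[[0, 0, 0], [0, 0, 0], 120], [[0, 0, 0], [0, 0, 0], 120], [[0, 0, 0], [0, 0, 0], 120], [[0, 0, -0.06], [0, 0, 0], 120], [[0, 0, -0.14], [0, 0, 0], 100]]'

```text
time: 30.68
ee_pos: [0.5018, -0.1104, 0.1946]
eef_rot: [[1.0, -0.026, -0.001], [-0.026, -1.0, 0.001], [-0.001, -0.001, -1.0]]
force: [1.8, -0.6, 0.7]
grip_width: 0.609
grip_force: 0.0
```

jog_arm --rows '[[[-0.06, 0, 0], [0, 0, 0], 255], [[-0.06, 0, 0], [0, 0, 0], 255], [[-0.06, 0, 0], [0, 0, 0], 255]]'

```text
time: 31.05
ee_pos: [0.4427, -0.1092, 0.1938]
eef_rot: [[1.0, -0.027, 0.002], [-0.027, -1.0, -0.001], [0.002, 0.001, -1.0]]
force: [0.4, -0.2, 0.3]
grip_width: 0.003
grip_force: 0.0
```

```bash
python3 - <<'E'
from h import *
s=report()
c=cal("wrist");a=grab_frame("wrist"); cv2.imwrite("pics/w13.png",a); cv2.imwrite("pics/t13.png",grab_frame("top"))
for g in ([.503,-.112,0],[.503,-.187,0],[.589,-.184,0]):
  r=fitrack([(a,c)],g,z0=.026); print(r[0],r[1])
E
```

```text
t 31.05 pos [ 0.4427 -0.1092  0.1938] yawx -1.5235715688627105 grip 0.003159651652434975 0.0 F [ 0.3593 -0.2379  0.3417]
[ 0.5022 -0.1107  3.0902] 0.05962242480798219
[ 0.5008 -0.1824  3.1258] 0.07250798247088175
[ 0.589 -0.184  0.   ] 1.0
```

View pics/w13.png

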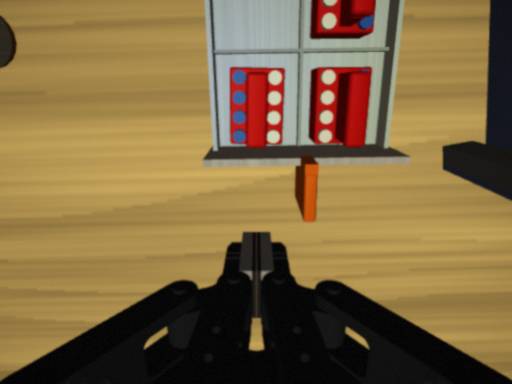

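All three racks stand in their cells: (258,107), (341,107) and (345,15). The fin is at (310,195). I'll grip the fin and push the tray home.

```bash
python3 - <<'E'
from h import *
c=cal("wrist"); print(onplane([(310,161),(310,219)],.110,c))
plan([((.426,-.150,.18),-1.5),((.426,-.150,.08),-1.5)])
E
```

```text
[[ 0.4674 -0.1487  0.11  ]
 [ 0.421  -0.15    0.11  ]]
-> [ 0.426 -0.15   0.18 ] -1.5 shift [-0.0165, 0.0416, 0.0136] turn [-0.0, -0.001, 0.0] rows 0.7
-> [ 0.426 -0.15   0.08 ] -1.5 shift [0.0, 0.0, 0.1] turn [0.0, 0.0, 0.0] rows 1.6
```

jog_arm --rows '[[[-0.01, 0.041, 0.01], [0, 0, 0], 120], [[-0.01, 0.041, 0.01], [0, 0, 0], 120], [[-0.01, 0.041, 0.01], [0, 0, 0], 120], [[-0.01, 0.041, 0.06], [0, 0, 0], 120], [[-0.01, 0.041, 0.113], [0, 0, 0], 120]]'

```text
time: 31.78
ee_pos: [0.4335, -0.149, 0.0802]
eef_rot: [[1.0, -0.025, 0.004], [-0.025, -1.0, -0.001], [0.004, 0.001, -1.0]]
force: [-0.9, -1.2, 0.5]
grip_width: 0.527
grip_force: 0.0
```

jog_arm --rows '[[[0, 0, 0], [0, 0, 0], 120], [[0, 0, 0], [0, 0, 0], 255], [[0, 0, 0], [0, 0, 0], 255], [[0, 0, 0], [0, 0, 0], 255], [[0, 0, 0], [0, 0, 0], 255]]'

```text
time: 32.4
ee_pos: [0.4335, -0.1505, 0.0827]
eef_rot: [[1.0, -0.025, 0.005], [-0.025, -1.0, -0.003], [0.005, 0.003, -1.0]]
force: [-0.6, -0.6, 6.3]
grip_width: 0.103
grip_force: 69.0
```

jog_arm --rows '[[[0.015, 0, 0], [0, 0, 0], 255], [[0.035, 0, 0], [0, 0, 0], 255], [[0.06, -0.001, 0], [0, 0, 0], 255], [[0.085, -0.001, 0], [0, 0, 0], 255], [[0.11, -0.002, 0], [0, 0, 0], 255]]'

```text
time: 33.02
ee_pos: [0.5426, -0.1517, 0.0827]
eef_rot: [[1.0, -0.025, 0.001], [-0.025, -1.0, -0.003], [0.001, 0.003, -1.0]]
force: [-3.8, -1.9, 9.4]
grip_width: 0.103
grip_force: 69.3
```

jog_arm --rows '[[[0.025, 0, 0], [0, 0, 0], 255], [[0.045, -0.001, 0], [0, 0, 0], 255], [[0.063, -0.001, 0], [0, 0, 0], 255], [[0.075, -0.001, 0], [0, 0, 0], 255], [[0.079, -0.001, 0], [0, 0, 0], 255]]'

```text
time: 33.65
ee_pos: [0.6217, -0.1526, 0.0828]
eef_rot: [[1.0, -0.025, 0.002], [-0.025, -1.0, -0.002], [0.002, 0.002, -1.0]]
force: [-3.5, -1.2, 7.6]
grip_width: 0.107
grip_force: 69.8
```

jog_arm --rows '[[[0.003, 0, 0], [0, 0, 0], 255], [[0.005, 0, 0], [0, 0, 0], 255], [[0.005, 0, 0], [0, 0, 0], 255]]'

```text
time: 34.02
ee_pos: [0.6235, -0.1526, 0.0828]
eef_rot: [[1.0, -0.026, -0.004], [-0.026, -1.0, -0.002], [-0.004, 0.003, -1.0]]
force: [-9.5, -0.4, 12.2]
grip_width: 0.107
grip_force: 70.5
```

jog_arm --rows '[[[-0.003, 0, 0], [0, 0, 0], 120], [[-0.003, 0, 0], [0, 0, 0], 120], [[-0.003, 0, 0], [0, 0, 0], 120], [[-0.003, 0, -0.06], [0, 0, 0], 120], [[-0.003, 0, -0.12], [0, 0, 0], 255]]'

```text
time: 34.65
ee_pos: [0.622, -0.1515, 0.201]
eef_rot: [[1.0, -0.026, -0.001], [-0.026, -1.0, 0.001], [-0.001, -0.001, -1.0]]
force: [1.4, -0.0, 0.9]
grip_width: 0.332
grip_force: 0.0
```

jog_arm --rows '[[[-0.06, 0, 0], [0, 0, 0], 255], [[-0.12, 0.05, 0], [0, 0, 0], 255], [[-0.16, 0.1, 0], [0, 0, 0], 255], [[-0.16, 0.15, 0], [0, 0, 0], 255], [[-0.16, 0.19, 0], [0, 0, 0], 255]]'

```text
time: 35.28
ee_pos: [0.4555, -0.3409, 0.2006]
eef_rot: [[1.0, -0.03, -0.0], [-0.03, -1.0, -0.002], [-0.0, 0.002, -1.0]]
force: [0.3, 0.4, -0.3]
grip_width: -0.001
grip_force: 0.0
```

```bash
python3 - <<'E'
from h import *
s=report()
t=grab_frame("top"); sd=grab_frame("side"); cv2.imwrite("pics/t14.png",t); cv2.imwrite("pics/s14.png",sd)
ct=cal("top")
def D(th,x,y,z=.122): return loc(np.cos(th)*x-np.sin(th)*y,-.11+np.sin(th)*x+np.cos(th)*y,z)
for q in (D(1.6,-.056,.215),D(1.6,-.006,.215),D(1.6,-.056,.1)):
    u=proj(q,ct)[0]; cv2.circle(t,tuple(int(v) for v in u),2,(255,0,255),1)
a=t[100:240,270:430]; b=sd[190:340,240:400]
cv2.imwrite("pics/c14.png",np.hstack([cv2.resize(a,(400,350)),cv2.resize(b,(373,350))]))
y=-1.5
f=lambda th,g=0,yd=.185:D(th,-.056-g-.011*abs(np.cos(th))-.0145*abs(np.sin(th)),yd,.085)
wp=[(D(1.6,-.11,.185,.2),y),(D(1.6,-.11,.185,.085),y)]
plan(wp)
ths=[1.5,1.38,1.25,1.12,1.0, .88,.76,.64,.52,.4, .3,.2,.12,.06,.02]; p0=wp[1][0]
for i,t in enumerate(ths):
    print(t,(Rd(y).T@(f(t)-p0)).round(3).tolist())
    if i%5==4:p0=f(t);print(p0)
E
```

```text
t 35.275 pos [ 0.4555 -0.3409  0.2006] yawx -1.726105288132691 grip -0.0009986171840856391 0.0 F [ 0.2843  0.4312 -0.3053]
-> [ 0.4569 -0.3703  0.2   ] -1.5 shift [0.0024, 0.0266, 0.0001] turn [0.003, 0.0, -0.009] rows 0.4
-> [ 0.4569 -0.3703  0.085 ] -1.5 shift [0.0, 0.0, 0.115] turn [0.0, 0.0, 0.0] rows 1.8
1.5 [-0.008, -0.057, 0.0]
1.38 [-0.014, -0.079, 0.0]
1.25 [-0.017, -0.104, 0.0]
1.12 [-0.017, -0.13, 0.0]
1.0 [-0.014, -0.153, 0.0]
[ 0.4471 -0.2171  0.085 ]
0.88 [0.006, -0.023, 0.0]
0.76 [0.015, -0.046, 0.0]
0.64 [0.026, -0.067, 0.0]
0.52 [0.041, -0.087, 0.0]
0.4 [0.058, -0.105, 0.0]
[ 0.5076 -0.1138  0.085 ]
0.3 [0.016, -0.013, 0.0]
0.2 [0.033, -0.025, 0.0]
0.12 [0.048, -0.033, 0.0]
0.06 [0.059, -0.038, 0.0]
0.02 [0.067, -0.041, 0.0]
[ 0.576  -0.0746  0.085 ]
```

View pics/c14.png

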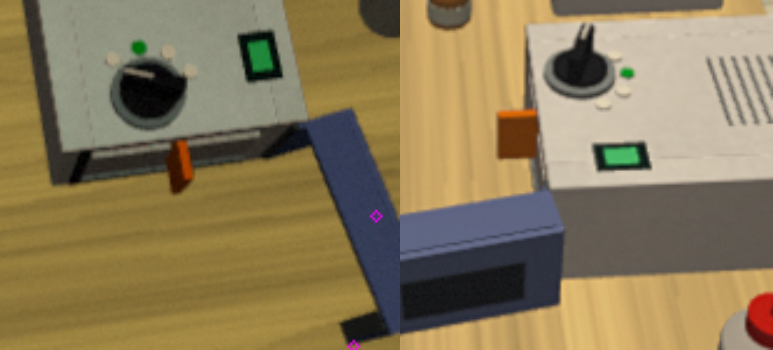

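The tray is home and the fin is back at the front. The door stands at roughly 1.7 rad, a little wider than I modelled. I'll go down on its outer side and swing it shut.

jog_arm --rows '[[[0.002, 0.049, 0], [0, 0, 0], 255], [[0.002, 0.049, 0], [0, 0, 0], 255], [[0.002, 0.049, 0.05], [0, 0, 0], 255], [[0.002, 0.049, 0.115], [0, 0, 0], 255], [[0.002, 0.049, 0.115], [0, 0, 0], 255]]'

```text
time: 36.0
ee_pos: [0.4551, -0.3827, 0.081]
eef_rot: [[1.0, -0.024, -0.008], [-0.024, -1.0, 0.007], [-0.008, -0.007, -1.0]]
force: [-0.9, 0.2, -0.5]
grip_width: 0.004
grip_force: 0.0
```

jog_arm --rows '[[[-0.002, -0.03, 0], [0, 0, 0], 255], [[-0.004, -0.05, 0], [0, 0, 0], 255], [[-0.006, -0.065, 0], [0, 0, 0], 255], [[-0.008, -0.077, 0], [0, 0, 0], 255], [[-0.014, -0.099, 0], [0, 0, 0], 255]]'

```text
time: 36.62
ee_pos: [0.4472, -0.2877, 0.086]
eef_rot: [[1.0, -0.028, 0.002], [-0.028, -1.0, -0.002], [0.002, 0.002, -1.0]]
force: [0.7, 0.6, -0.5]
grip_width: -0.0
grip_force: 0.1
```

jog_arm --rows '[[[-0.003, -0.025, 0], [0, 0, 0], 255], [[-0.003, -0.051, 0], [0, 0, 0], 255], [[0, -0.074, 0], [0, 0, 0], 255], [[0.006, -0.097, 0], [0, 0, 0], 255], [[0.015, -0.12, 0], [0, 0, 0], 255]]'

```text
time: 37.25
ee_pos: [0.4649, -0.1672, 0.0857]
eef_rot: [[1.0, -0.027, 0.0], [-0.027, -1.0, -0.001], [0.0, 0.001, -1.0]]
force: [-0.4, 0.2, -0.3]
grip_width: 0.002
grip_force: 0.2
```

jog_arm --rows '[[[0.011, -0.021, 0], [0, 0, 0], 255], [[0.026, -0.041, 0], [0, 0, 0], 255], [[0.043, -0.059, 0], [0, 0, 0], 255], [[0.059, -0.072, 0], [0, 0, 0], 255], [[0.076, -0.084, 0], [0, 0, 0], 255]]'

```text
time: 37.88
ee_pos: [0.5438, -0.0854, 0.0854]
eef_rot: [[1.0, -0.027, -0.0], [-0.027, -1.0, -0.001], [0.0, 0.001, -1.0]]
force: [-0.5, -0.8, -0.6]
grip_width: 0.004
grip_force: 0.1
```

jog_arm --rows '[[[0.015, -0.008, 0], [0, 0, 0], 255], [[0.026, -0.013, 0], [0, 0, 0], 255], [[0.034, -0.016, 0], [0, 0, 0], 255], [[0.034, -0.016, 0], [0, 0, 0], 255]]'

```text
time: 38.38
ee_pos: [0.5779, -0.0704, 0.0852]
eef_rot: [[1.0, -0.026, 0.0], [-0.026, -1.0, 0.0], [0.0, -0.0, -1.0]]
force: [-0.3, -0.5, 0.8]
grip_width: 0.004
grip_force: 0.0
```

jog_arm --rows '[[[0.002, 0, 0], [0, 0, 0], 255], [[0.004, 0, 0], [0, 0, 0], 255], [[0.004, 0, 0], [0, 0, 0], 255]]'

```text
time: 38.75
ee_pos: [0.5814, -0.0708, 0.0854]
eef_rot: [[1.0, -0.026, 0.0], [-0.026, -1.0, -0.0], [0.0, 0.0, -1.0]]
force: [0.2, 0.4, -0.1]
grip_width: -0.001
grip_force: 0.0
```

jog_arm --rows '[[[-0.04, 0, 0], [0, 0, 0], 255], [[-0.08, 0, -0.04], [0, 0, 0], 200], [[-0.1, 0, -0.1], [0, 0, 0], 120], [[-0.1, -0.06, -0.14], [0, 0, 0], 100], [[-0.1, -0.12, -0.15], [0, 0, 0], 100]]'

```text
time: 39.38
ee_pos: [0.4856, 0.0447, 0.2364]
eef_rot: [[1.0, -0.031, 0.005], [-0.031, -1.0, -0.002], [0.006, 0.001, -1.0]]
force: [1.4, 0.2, -0.0]
grip_width: 0.612
grip_force: 0.0
```

```bash
python3 - <<'E'
from h import *
s=report()
t=grab_frame("top"); sd=grab_frame("side"); cv2.imwrite("pics/t15.png",t)
a=t[90:200,270:400]; b=sd[190:320,250:380]
cv2.imwrite("pics/c15.png",np.hstack([cv2.resize(a,(414,350)),cv2.resize(b,(350,350))]))
# difference vs start in door area
o=cv2.imread("pics/top0.png"); m=slice(150,195),slice(300,392); print(np.abs(t[m].astype(int)-o[m]).mean())
E
```

```text
t 39.375 pos [0.4856 0.0447 0.2364] yawx -1.7591914811429437 grip 0.6121794283585192 0.0 F [ 1.3591  0.2148 -0.0175]
18.78059581320451
```

View pics/c15.png

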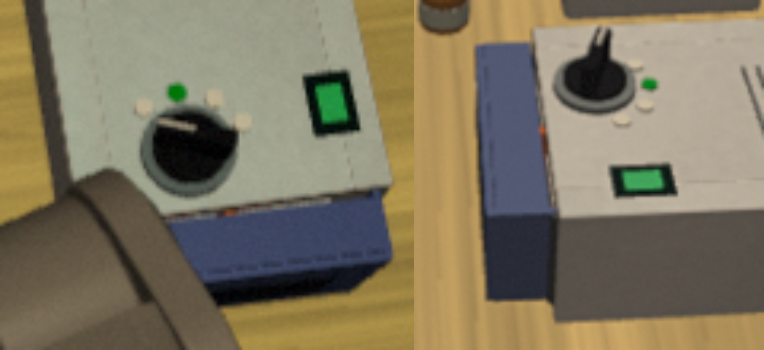

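The door is shut. Next is the dial, which I'll look at from above before gripping it.

```bash
python3 - <<'E'
from h import *
print(loc(.046,.03,.163))
plan([((.58,-.03,.26),30),((.691,-.122,.23),67.2)])
E
```

```text
[ 0.6917 -0.1215  0.163 ]
-> [ 0.58 -0.03  0.26] 30 shift [0.0962, 0.0814, -0.0231] turn [-0.002, -0.007, -0.538] rows 2.9
-> [ 0.691 -0.122  0.23 ] 67.2 shift [0.0501, 0.1352, 0.03] turn [0.0, 0.0, -0.649] rows 3.5
```

jog_arm --rows '[[[0.096, 0.076, -0.024], [0, 0, -0.538], 100], [[0.096, 0.076, -0.024], [0, 0, -0.538], 100], [[0.096, 0.076, -0.024], [0, 0, -0.538], 100], [[0.096, 0.076, -0.024], [0, 0, -0.538], 100], [[0.096, 0.076, -0.024], [0, 0, -0.538], 100]]'

```text
time: 40.1
ee_pos: [0.5777, -0.0332, 0.2574]
eef_rot: [[0.872, 0.489, -0.001], [0.489, -0.872, -0.0], [-0.001, -0.0, -1.0]]
force: [-0.3, -0.3, -0.6]
grip_width: 0.608
grip_force: 0.0
```

jog_arm --rows '[[[0.05, 0.135, 0.03], [0, 0, -0.649], 100], [[0.05, 0.135, 0.03], [0, 0, -0.649], 100], [[0.05, 0.135, 0.03], [0, 0, -0.649], 100], [[0.05, 0.135, 0.03], [0, 0, -0.649], 100], [[0.05, 0.135, 0.03], [0, 0, -0.649], 100]]'

```text
time: 40.72
ee_pos: [0.6878, -0.1262, 0.2274]
eef_rot: [[0.4, 0.917, -0.001], [0.917, -0.4, 0.0], [-0.0, -0.001, -1.0]]
force: [-0.7, -0.2, 1.1]
grip_width: 0.606
grip_force: 0.0
```

jog_arm --rows '[[[0, 0, 0], [0, 0, 0], 100], [[0, 0, 0], [0, 0, 0], 100]]'

```text
time: 40.98
ee_pos: [0.6879, -0.1265, 0.2281]
eef_rot: [[0.399, 0.917, 0.001], [0.917, -0.399, -0.001], [-0.001, 0.001, -1.0]]
force: [0.2, -0.2, -0.7]
grip_width: 0.609
grip_force: 0.0
```

```bash
python3 - <<'E'
from h import *
s=report(); c=cal("wrist"); a=grab_frame("wrist"); cv2.imwrite("pics/w16.png",a)
D=loc(.046,.03,.174); b=np.radians(67.2)
for v in np.array([D,D+.029*np.array([np.cos(b),np.sin(b),0]),D-.029*np.array([np.cos(b),np.sin(b),0]),loc(.094,.03,.131)]):
    cv2.circle(a,tuple(int(x) for x in proj(v,c)[0]),4,(255,0,255),1)
cv2.imwrite("pics/w16o.png",a)
plan([((.6917,-.1215,.148),67.2)])
E
```

```text
t 40.975 pos [ 0.6879 -0.1265  0.2281] yawx 66.5035300096546 grip 0.6087958203123843 0.0 F [ 0.248  -0.2364 -0.7286]
-> [ 0.6917 -0.1215  0.148 ] 67.2 shift [0.0063, 0.0013, 0.0801] turn [0.001, 0.001, -0.012] rows 1.3
```

View pics/w16o.png

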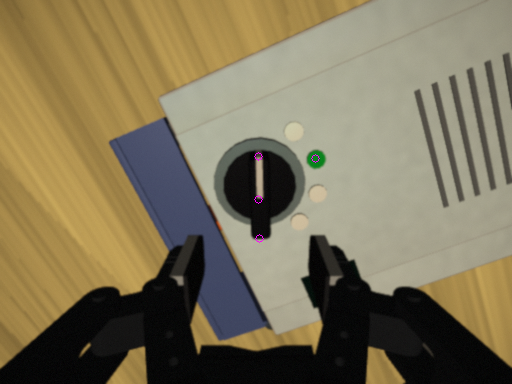

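The predicted bar marks lie on the bar, and the mark for click 1.2 lies on the green dot at (316,159). I'll grip and turn +1.2.

jog_arm --rows '[[[0.006, 0.001, 0.04], [0, 0, -0.012], 100], [[0.006, 0.001, 0.08], [0, 0, -0.012], 100], [[0.006, 0.001, 0.08], [0, 0, -0.012], 100]]'

```text
time: 41.4
ee_pos: [0.6888, -0.1222, 0.1442]
eef_rot: [[0.387, 0.922, -0.007], [0.922, -0.387, 0.0], [-0.003, -0.006, -1.0]]
force: [0.6, 0.2, 0.5]
grip_width: 0.61
grip_force: 0.0
```

jog_arm --rows '[[[0, 0, 0], [0, 0, 0], 255], [[0, 0, 0], [0, 0, 0], 255], [[0, 0, 0], [0, 0, 0], 255], [[0, 0, 0], [0, 0, 0], 255], [[0, 0, 0], [0, 0, 0], 255]]' --grip_force 40

```text
time: 42.02
ee_pos: [0.6927, -0.1218, 0.1502]
eef_rot: [[0.388, 0.922, 0.004], [0.922, -0.388, -0.001], [0.001, 0.004, -1.0]]
force: [-1.4, 0.4, 6.7]
grip_width: 0.153
grip_force: 42.5
```

jog_arm --rows '[[[0, 0, 0], [0, 0, 0.16], 255], [[0, 0, 0], [0, 0, 0.32], 255], [[0, 0, 0], [0, 0, 0.48], 255], [[0, 0, 0], [0, 0, 0.62], 255], [[0, 0, 0], [0, 0, 0.62], 255]]'

```text
time: 42.65
ee_pos: [0.6934, -0.1224, 0.1502]
eef_rot: [[0.851, 0.526, 0.005], [0.526, -0.851, -0.002], [0.004, 0.004, -1.0]]
force: [1.9, -1.2, 5.3]
grip_width: 0.157
grip_force: 42.5
```

jog_arm --rows '[[[0, 0, 0], [0, 0, 0.16], 255], [[0, 0, 0], [0, 0, 0.32], 255], [[0, 0, 0], [0, 0, 0.48], 255], [[0, 0, 0], [0, 0, 0.6], 255], [[0, 0, 0], [0, 0, 0.6], 255]]'

```text
time: 43.28
ee_pos: [0.6937, -0.1234, 0.1502]
eef_rot: [[0.999, -0.046, 0.006], [-0.046, -0.999, -0.003], [0.006, 0.002, -1.0]]
force: [2.1, -1.7, 5.6]
grip_width: 0.153
grip_force: 42.5
```

Yaw is now -2.6°, against a target of -1.5°. I'll release, rise and check.

jog_arm --rows '[[[0, 0, 0], [0, 0, 0], 100], [[0, 0, 0], [0, 0, 0], 100], [[0, 0, 0], [0, 0, 0], 100], [[0, 0, -0.06], [0, 0, 0], 100], [[0, 0, -0.12], [0, 0, 0], 100]]'

```text
time: 43.9
ee_pos: [0.6907, -0.1217, 0.2678]
eef_rot: [[0.999, -0.046, -0.003], [-0.046, -0.999, 0.001], [-0.003, -0.001, -1.0]]
force: [0.2, -0.2, 0.4]
grip_width: 0.604
grip_force: 0.0
```

jog_arm --rows '[[[-0.05, 0, 0], [0, 0, 0], 100], [[-0.1, 0, 0], [0, 0, 0], 100], [[-0.12, 0, 0], [0, 0, 0], 100], [[-0.12, 0, 0], [0, 0, 0], 100]]'

```text
time: 44.4
ee_pos: [0.5704, -0.1164, 0.2679]
eef_rot: [[0.999, -0.047, -0.0], [-0.047, -0.999, -0.001], [-0.0, 0.001, -1.0]]
force: [0.2, 0.6, 0.7]
grip_width: 0.608
grip_force: 0.0
```

```bash
python3 - <<'E'
from h import *
s=report(); c=cal("wrist"); a=grab_frame("wrist"); cv2.imwrite("pics/w17.png",a)
for th in (0,.0525):
    for x,y in ((-.006,.2),(-.056,.2)):
        q=loc(np.cos(th)*x-np.sin(th)*y,-.11+np.sin(th)*x+np.cos(th)*y,.122)
        cv2.circle(a,tuple(int(v) for v in proj(q,c)[0]),3,(255,0,255) if th==0 else (0,255,255),1)
cv2.imwrite("pics/w17o.png",a)
E
```

```text
t 44.4 pos [ 0.5704 -0.1164  0.2679] yawx -2.7116208532912838 grip 0.6075655328949352 0.0 F [0.1704 0.5532 0.7352]
```

View pics/w17o.png

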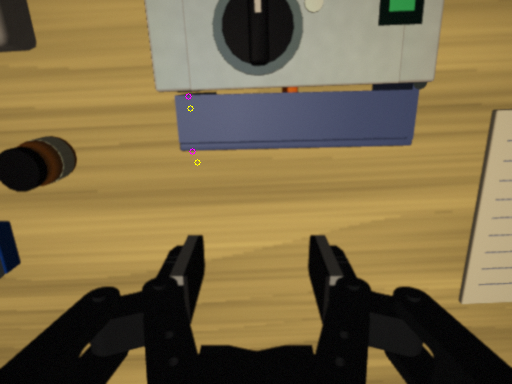

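The pointer now lies along local +x, towards the green click, and the door edge matches the 0 rad marks at (190,97). Handing in.

```bash
python3 -c "
from workcell import *
print(hand_in())"
```

```text
the job is handed in; nothing more can be done
None
```

I put all three red racks in the tray, pushed it home, shut the door, turned the dial to the green dot's click (1.2 rad) and handed in; the hand-in returned no verdict, and I did not view the pointer and green dot together after turning.

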